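# Clamp a sealed salad dish in the seal tester with the slip-clutch thumbscrew

## Robot

A 6-joint arm with a two-finger parallel gripper is mounted at the origin on the work surface. World frame = base frame: x ahead of the robot, y to its left, z up, the work surface at z = 0. Lengths are in m, angles in degrees, forces in N, time in s.
With the tool pointing down it reaches from about 0.25 to 0.725 m from the base axis. Payload 9.7 kg.
Tool frame: the origin (TCP) lies on the centre line of the jaws, within the pads' length; the fingertips stand 17 mm ahead of it and the grasp point (between the pads) lies 2 mm behind it (bot.nose_length is the distance from the TCP to the fingertips, in m); x points along the fingers, y is the direction in which the jaws open and shut, and the axes are right-handed (so a half turn about x gives the same grasp; the last joint's range is limited). The gripper opens to 85 mm and grips with 20 to 120 N. Pads are 22 mm wide; open, the fingers measure 114 mm over their backs; the gripper's body (76 mm by 85 mm) begins 54 mm behind the grasp point. The pads swing forward as they close: fully open they stand 13 mm farther back than shut.
Start: joints at [-72.25, 4.979, 10.078, 95.1, 0, 90], TCP at [0.168, -0.524, 0.221] pointing down, gripper open.
Joint ranges: [-179.16, 179.16], [-48.56, 103.87], [-65.8, 70.77], [-126.05, 130.52], [-82.76, 87.17], [-180, 180]. Speed limits (degrees/s): [127.2, 127.2, 147.25, 180, 180, 180].

## Interface

Orientations are given as [roll, pitch, yaw] about the fixed x, y, z axes, in that order (R = Rz(yaw) Ry(pitch) Rx(roll)).
In Python, from workcell import bot, viewer, ticket gives the robot as it stands.
- The arm moves only by the tool jog_arm, never from a script. Its argument "deltas" is a list of rows, each an object of numbers: "fingers": the opening, from 0 (shut) to 1 (fully open); "x", "y", "z": the shift along the world's x, y, z in mm; "twist": the turn about the world's z in degrees. A call has 1 to 10 rows; each row is the pose to reach, as a shift and turn from the pose measured when the call began; what a row does not reach only later rows make up. A row lasts 1/10 s, in which the tool goes at most 50 mm and 8.59 degrees, less where a joint would pass 70% of its speed; a pose out of reach is approached as far as the arm can. A call with a gripper value outside its range is refused whole. The fingers move at their own pace and stop on an object; "grip_force" is the grip in N (left out, the last holds). Time passes only in rows, so rows that repeat a pose let the fingers close. It gives the time, the measured TCP pose, the force and the opening at its end, in the units of the state.
- bot.get_obs(): the state, without advancing time (a new reading comes with each control period).
- viewer.camera(name): name is "side" or "top" or "wrist"; returns a dict with "image" (384x512x3 uint8, red, green, blue), "fovy" (degrees; the focal length in pixels is half the picture's height over the tangent of half this angle, whatever the lens; pixels are square), "cx", "cy" (the principal point, pixels), "world_to_cam" (4x4, takes a point from world to camera coordinates); the wrist camera has in their place "tool_from_camera" (4x4, takes a point from camera to tool coordinates, whose origin is the TCP and whose axes are the tool frame's). Camera axes: x right, y down, z forward; pixel columns grow to the right and rows downward; lengths in m; the calibration is good to about 2 mm. A picture is of the moment at which its call begins: read the wrist's pose just before it. There is no depth.
- ticket.job_done(): hands the job in, once; it reports no verdict.
The state is a dict: "time": time; "q": joint angles; "qd": joint speeds; "joint_efforts": joint torques, N m; "ee_pos": TCP position; "tcp_rot": TCP orientation; "wrist_force": force on the tool from outside, world axes, zero at the start; "torque": the same for the moment, N m; "opening": finger opening in m.
Only numpy, scipy, OpenCV 4.12 (cv2) and the standard library are available. Lean on these libraries where they do the work, as an engineer would, in place of code of your own. Each camera call takes 0.05 s, during which the arm holds its last target.

## Task

Push the green-rimmed dish gently along the seal tester's rails until it is fully home against the back stop. Then clamp it: turn the red thumbscrew clockwise (seen from above) until its clutch first slips clearly, about a twentieth of a turn, and stop there, never letting it slip as much as an eighth of a turn in all. Let go and leave everything else on the table alone.

Things in the scene. Friction and masses are not known exactly. Their poses are not given: they have to be found in the camera images.
- tester: Bench seal tester, fixed. Origin: underside of base; z up, x = push direction, to the blue back stop (face at x = 105 mm, 45 mm high). Base plate x -155 to 125, y +-85, top 20 mm above the table. Blue rails along x, 18 mm high, inner faces y = +-44, guide the dish. White bridge over the dish at x = 30 (36 mm in x, 152 in y, 94 to 112 mm above the table), posts at y = +-68, carries the thumbscrew.
- nest_home (a point): Point on the base plate, 20 mm above the table, under the thumbscrew axis; axes as the tester's. The dish's origin lies here when it is fully home. Straight above, on the bridge, the screw's dark collar (44 mm across, 115 to 123 mm up, yellow mark) turns with the thumbscrew until the clutch slips; up to the slip the bar leads it by up to a third of a radian as the spring winds up.
- dish: Sealed white dish, green rim: 150 (x) x 90 (y) mm over the rim (top 9 mm), 142 x 82 below it, 45 high; 0.3 to 0.5 kg. Origin: centre of its underside, x along the push. Starts between the rails, 30 to 60 mm short of home. Push on the middle of its near end (x = -75 mm), with less than 30 N; it slides with a few N.
- thumb_grip (a point): On the thumbscrew's axis at grip height, 152 mm above the table. Red upright bar 44 long (this x) x 14 thick (y) mm, 130 to 166 mm up, on a round flange 38 mm across, 124 to 130 mm up; yellow line marks +x. Turns about z, clockwise from above tightens; stays at this height; needs 1 to 4 rad in all, in several grasps. It drives the screw through a spring of 0.6 N m per rad, so let go it springs back a little.
- telltale (a point): Top of a small white pin in the middle of the bar's top, 167 mm above the table at start; rises only 1 mm per rad of clutch slip, too fine to go by. Feel instead: the screw runs free at about 0.07 N m; when the foot below bears on the lid the torque climbs, then stays at about 0.20 N m as the clutch slips. The foot starts 1.6 to 4.2 mm above the lid (varies), and comes down 2 mm per rad. Slip adds up over grasps.
- spare_dish: bystander: a second sealed white dish, same size as dish but with an orange rim, standing beside the tester; origin at its underside
- spoon: bystander: a steel serving spoon lying beside the tester; origin at its underside
- bottle: bystander: a bottle 64 mm across, 190 mm tall, blue cap; origin at its underside
- jar: bystander: a jar 72 mm across, 100 mm tall; origin at its underside
- bowl: bystander: a steel bowl 140 mm across, 60 mm tall; origin at its underside

How it is judged:
By the outcome, as a careful person would: the job done as asked, in the order asked, and still so for the second after the job is handed in, with the robot touching nothing.
It also fails if it takes over 67 s, if anything falls off the work surface, if the arm or the gripper's body presses on something with over 40 N, if the wrist force passes 120 N, or if a joint passes its speed limit or range.

## Working session

There is one attempt and no reset: what is moved stays moved. The work goes in short steps, Python scripts to look and compute and a tool call to move; the robot and the scene stay as the last step left them, time stands still between calls to the robot, and variables do not carry over. Pictures are saved under pics/ and viewed, and the job is handed in when it is done.

Besides the shell and the picture viewer there is one more tool, called after "Emit:" as name(argument=value, ...), one argument or row to a line, values as JSON. jog_arm: Moves the arm, as the interface text tells. Its arguments: {"type":"object","properties":{"deltas":{"type":"array"},"grip_force":{"type":"number"}},"required":["deltas"]}

```bash
ls; mkdir -p pics; cat > h.py <<'E'
import numpy as np, cv2
from workcell import bot, viewer, ticket
def snap(name,fn):
    o=bot.get_obs(); c=viewer.camera(name)
    cv2.imwrite('pics/'+fn,c['image'][:,:,::-1]); return o,c
def K(c):
    f=192/np.tan(np.radians(c['fovy'])/2); return f,c['cx'],c['cy']
def proj(c,p):
    f,cx,cy=K(c); q=c['world_to_cam']@np.append(p,1); return np.array([cx+f*q[0]/q[2],cy+f*q[1]/q[2]])
def back(c,uv,z):
    f,cx,cy=K(c); M=np.linalg.inv(c['world_to_cam']); d=M[:3,:3]@np.array([(uv[0]-cx)/f,(uv[1]-cy)/f,1]); o=M[:3,3]
    return o+d*(z-o[2])/d[2]
E
python3 - <<'E'
from h import *
import pickle
o,c=snap('top','t0.png'); o2,s=snap('side','s0.png'); o3,w=snap('wrist','w0.png')
pickle.dump((c,s,w),open('c0.pkl','wb'))
print(o3); print(c['fovy'],s['fovy'],c['world_to_cam'],s['world_to_cam'],w['tool_from_camera'],w['fovy'],bot.nose_length)
E
```

```text
pics
{'time': 0.1, 'q': array([-7.22491274e+01,  5.00826383e+00,  1.00392733e+01,  9.50988359e+01,
       -3.44275998e-04,  8.99992680e+01]), 'qd': array([ 0.00381332, -0.07628033,  0.11683991,  0.05844629,  0.0222404 ,
       -0.18731433]), 'joint_efforts': array([ 7.27242405e-04, -5.21562552e+01,  4.65653229e+01,  1.60740840e-02,
        9.22454501e-05,  2.82497081e-05]), 'ee_pos': array([ 0.16761757, -0.52361549,  0.22055344]), 'tcp_rot': array([-89.70991046,  89.9321727 , 108.04169428]), 'wrist_force': array([-0.29103075,  1.14445704,  0.02632867]), 'torque': array([-0.00423648,  0.02081981,  0.00493532]), 'opening': 0.08525900876190276}
55.40678481371862 46.75836252588429 [[-0.01368352 -0.99934261 -0.03357243  0.17345669]
 [-0.9910881   0.01800448 -0.13198565  0.55653838]
 [ 0.13250334  0.0314672  -0.99068294  0.94797918]
 [ 0.          0.          0.          1.        ]] [[ 0.89629424 -0.44344945 -0.00303748 -0.43279899]
 [-0.3460855  -0.695188   -0.63003054  0.39318742]
 [ 0.27727508  0.56574397 -0.77656442  0.93371786]
 [ 0.          0.          0.          1.        ]] [[-6.78924172e-04 -2.91461363e-01  9.56582361e-01 -1.53014297e-01]
 [ 9.99999659e-01 -6.46873479e-04  5.12643066e-04 -6.04938423e-05]
 [ 4.69372113e-04  9.56582383e-01  2.91461703e-01 -7.45737826e-02]
 [ 0.00000000e+00  0.00000000e+00  0.00000000e+00  1.00000000e+00]] 64.45912153266652 0.017
```

View pics/t0.png

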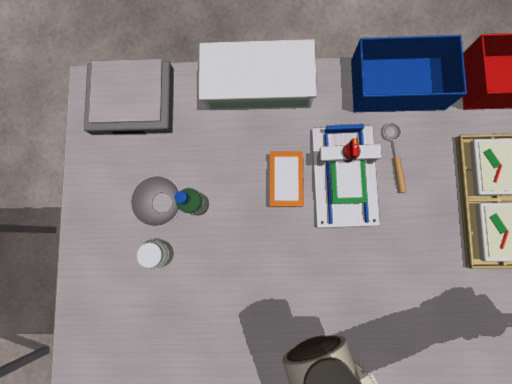

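View pics/s0.png

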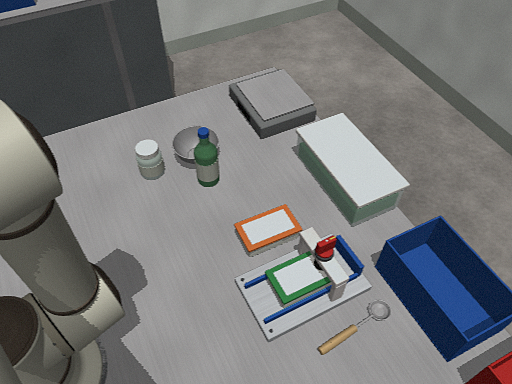

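The top view shows the tester around (347,176), with its push axis roughly world +x, and the thumbscrew near (352,150). I'll enlarge both views.

```bash
python3 - <<'E'
import cv2
t=cv2.imread('pics/t0.png')[115:235,295:415]; cv2.imwrite('pics/t0z.png',cv2.resize(t,None,fx=5,fy=5,interpolation=cv2.INTER_CUBIC))
t=cv2.imread('pics/s0.png')[225:345,225:385]; cv2.imwrite('pics/s0z.png',cv2.resize(t,None,fx=5,fy=5,interpolation=cv2.INTER_CUBIC))
E
```

```text
(no output)
```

View pics/t0z.png

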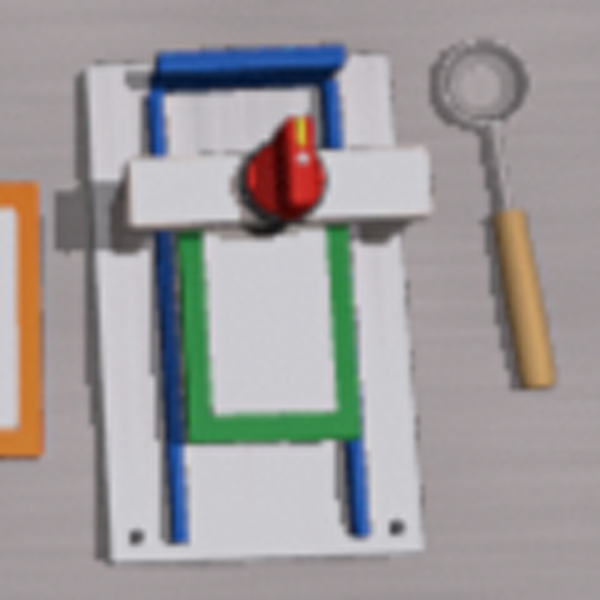

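View pics/s0z.png

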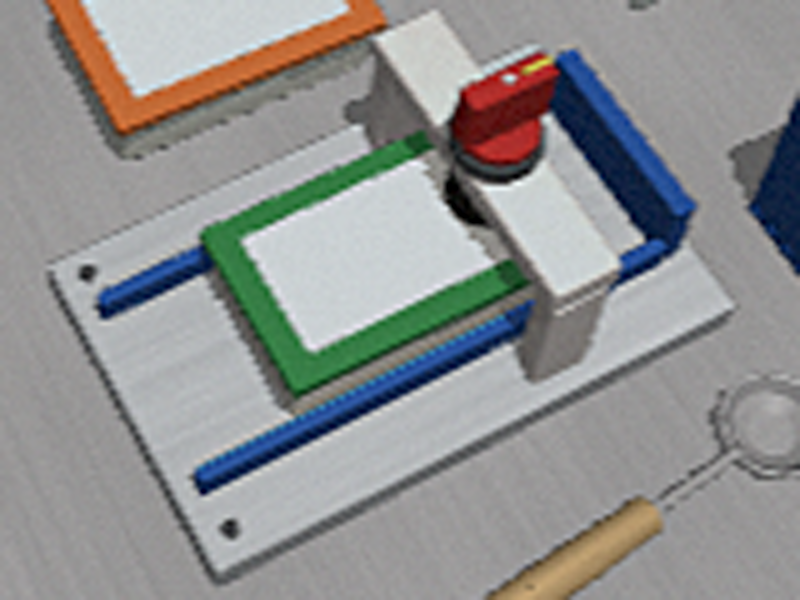

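```bash
cat > fit.py <<'E'
from h import *
import pickle
from scipy.optimize import least_squares
c,s,w=pickle.load(open('c0.pkl','rb'))
zt=lambda u,v:np.array([295+(u+.5)/5-.5,115+(v+.5)/5-.5]); zs=lambda u,v:np.array([225+(u+.5)/5-.5,225+(v+.5)/5-.5])
obs=[(c,(-155,85,20),zt(113,560)),(c,(-155,-85,20),zt(423,549)),(c,(125,-85,20),zt(388,55)),(c,(125,85,20),zt(87,67)),
(c,(12,76,112),zt(132,222)),(c,(12,-76,112),zt(432,207)),(c,(48,-76,112),zt(428,146)),(c,(48,76,112),zt(128,158)),(c,(30,0,167),zt(303,158)),
(s,(-155,85,20),zs(50,268)),(s,(-155,-85,20),zs(220,572)),(s,(125,-85,20),zs(734,303)),(s,(30,0,167),zs(511,77)),(s,(12,76,112),zs(372,40)),(s,(12,-76,112),zs(555,292)),(s,(48,-76,112),zs(620,262))]
def W(p,l):
    a=p[2]; l=np.array(l)/1000; return np.array([p[0]+l[0]*np.cos(a)-l[1]*np.sin(a),p[1]+l[0]*np.sin(a)+l[1]*np.cos(a),l[2]])
def T(p):
    return W(p,(30,0,0))
if __name__=='__main__':
    f=lambda p:np.concatenate([proj(cc,W(p,l))-uv for cc,l,uv in obs])
    r=least_squares(f,[.58,-.2,0],loss='soft_l1'); print(r.x,np.degrees(r.x[2])); print(f(r.x).reshape(-1,2).round(2))
    p=r.x; print('axis',T(p))
    R=np.array([[np.cos(p[2]),np.sin(p[2])],[-np.sin(p[2]),np.cos(p[2])]])
    for cc,uv in [(c,zt(190,441)),(c,zt(360,437)),(s,zs(205,238)),(s,zs(297,392))]:
        q=back(cc,uv,.065); print('dish near corner, tester frame',R@(q[:2]-p[:2])*1000)
    q1=back(c,zt(303,118),.166);q0=back(c,zt(303,158),.167);print('bar',q0,q1, np.degrees(np.arctan2(q1[1]-q0[1],q1[0]-q0[0])))
    q1=back(s,zs(553,60),.166);q0=back(s,zs(511,77),.167);print('bar',q0,q1, np.degrees(np.arctan2(q1[1]-q0[1],q1[0]-q0[0])))
    np.save('pose.npy',p)
E
python3 fit.py
```

```text
[ 0.60991227 -0.05546873  0.02044188] 1.171233300207
[[-1.04  1.02]
 [ 0.31  1.  ]
 [-0.31 -0.82]
 [-1.12 -0.6 ]
 [-0.86  0.83]
 [ 0.05  1.37]
 [-0.25 -0.43]
 [-0.83 -0.32]
 [-0.53 -0.01]
 [-0.61 -0.5 ]
 [-0.02  1.12]
 [ 1.36  0.53]
 [ 0.17  0.43]
 [ 0.06 -0.77]
 [ 0.84  1.58]
 [ 1.74  0.54]]
axis [ 0.639906   -0.05485551  0.        ]
dish near corner, tester frame [-93.33363624  43.8923497 ]
dish near corner, tester frame [-94.5243538  -43.89096962]
dish near corner, tester frame [-93.98539463  41.85962407]
dish near corner, tester frame [-94.70228467 -42.91538533]
bar [ 0.63986501 -0.05609224  0.167     ] [ 0.6595827 -0.0572161  0.166    ] -3.262195148789548
bar [ 0.6401677  -0.05376839  0.167     ] [ 0.66153396 -0.05398539  0.166     ] -0.581883060450076
```

Emit:
jog_arm(
  deltas=[
    {"x": 27, "y": 42, "z": 0, "fingers": 0},
    {"x": 54, "y": 84, "z": 0, "fingers": 0},
    {"x": 81, "y": 126, "fingers": 0},
    {"x": 108, "y": 168, "fingers": 0},
    {"x": 135, "y": 210, "fingers": 0},
    {"x": 162, "y": 252, "fingers": 0},
    {"x": 189, "y": 294, "fingers": 0},
    {"x": 216, "y": 336, "fingers": 0},
    {"x": 243, "y": 378, "fingers": 0},
    {"x": 270, "y": 420, "fingers": 0},
  ],
  grip_force=40,
)

```text
validation failed for argument at $.de...
```

```bash
python3 -c "
from h import *
print(bot.get_obs())"
```

```text
{'time': 0.15, 'q': array([-7.22466791e+01,  5.00511891e+00,  1.00464817e+01,  9.50979224e+01,
       -3.47186504e-04,  9.00009669e+01]), 'qd': array([-0.02914972,  0.0002582 ,  0.1493276 ,  0.03066478, -0.08929766,
       -0.02004083]), 'joint_efforts': array([-1.43622088e-03, -5.20763791e+01,  4.65043724e+01,  1.39810005e-02,
        4.83098711e-05,  1.61799039e-05]), 'ee_pos': array([ 0.16765478, -0.52365472,  0.22064817]), 'tcp_rot': array([-89.64733261,  89.94343926, 108.10502163]), 'wrist_force': array([-1.13648997, -0.13484709, -0.48443571]), 'torque': array([-0.05471226, -0.02757143, -0.03902843]), 'opening': 0.08575542537708002}
```

Emit:
jog_arm(
  deltas=[
    {"x": 27, "y": 42, "z": 0, "twist": 0, "fingers": 0},
    {"x": 54, "y": 84, "z": 0, "twist": 0, "fingers": 0},
    {"x": 81, "y": 126, "z": 0, "twist": 0, "fingers": 0},
    {"x": 108, "y": 168, "z": 0, "twist": 0, "fingers": 0},
    {"x": 135, "y": 210, "z": 0, "twist": 0, "fingers": 0},
    {"x": 162, "y": 252, "z": 0, "twist": 0, "fingers": 0},
    {"x": 189, "y": 294, "z": 0, "twist": 0, "fingers": 0},
    {"x": 216, "y": 336, "z": 0, "twist": 0, "fingers": 0},
    {"x": 243, "y": 378, "z": 0, "twist": 0, "fingers": 0},
    {"x": 270, "y": 420, "z": 0, "twist": 0, "fingers": 0},
  ],
  grip_force=40,
)

```text
time: 1.15
ee_pos: [0.4382, -0.1016, 0.2207]
tcp_rot: [-108.9, 90.0, 88.8]
wrist_force: [-0.0, 0.5, 1.0]
opening: 0.0
```

```bash
python3 -c "
from h import *
print(bot.get_obs())"
```

```text
{'time': 1.15, 'q': array([-1.30843146e+01, -8.64831099e+00, -3.24821938e+00,  9.54095132e+01,
        4.47243530e-02,  1.49161031e+02]), 'qd': array([ 6.17792852e+01,  1.98686977e+01,  1.69691932e+01, -3.07135654e+00,
        4.34307585e-03,  6.12482574e+01]), 'joint_efforts': array([ -7.24954516, -41.76317811,  44.05035853,   0.91578489,
         0.13557353,  -1.71246149]), 'ee_pos': array([ 0.43823076, -0.10161654,  0.22068754]), 'tcp_rot': array([-108.94298031,   89.95429404,   88.81167025]), 'wrist_force': array([-0.03791385,  0.54879317,  1.01397194]), 'torque': array([-0.08687256, -0.04305292, -0.0246776 ]), 'opening': 1.185109605391584e-06}
```

Emit:
jog_arm(
  deltas=[
    {"x": 20, "y": 30, "z": 0, "twist": 8, "fingers": 0},
    {"x": 32, "y": 44, "z": 0, "twist": 16, "fingers": 0},
    {"x": 32, "y": 44, "z": 0, "twist": 24, "fingers": 0},
    {"x": 32, "y": 44, "z": 0, "twist": 32, "fingers": 0},
    {"x": 32, "y": 44, "z": 0, "twist": 40, "fingers": 0},
    {"x": 32, "y": 44, "z": 0, "twist": 48, "fingers": 0},
    {"x": 32, "y": 44, "z": 0, "twist": 56, "fingers": 0},
    {"x": 32, "y": 44, "z": 0, "twist": 64, "fingers": 0},
    {"x": 32, "y": 44, "z": 0, "twist": 72, "fingers": 0},
    {"x": 32, "y": 44, "z": 0, "twist": 80, "fingers": 0},
  ],
)

```text
time: 2.15
ee_pos: [0.4701, -0.0576, 0.2204]
tcp_rot: [-109.1, 89.9, 168.9]
wrist_force: [1.0, -0.2, -0.6]
opening: -0.0003
```

Emit:
jog_arm(
  deltas=[
    {"x": 0, "y": 0, "z": -15, "twist": 8, "fingers": 0},
    {"x": 0, "y": 0, "z": -30, "twist": 16, "fingers": 0},
    {"x": 0, "y": 0, "z": -50, "twist": 25, "fingers": 0},
    {"x": 0, "y": 0, "z": -70, "twist": 33, "fingers": 0},
    {"x": 0, "y": 0, "z": -90, "twist": 41, "fingers": 0},
    {"x": 0, "y": 0, "z": -110, "twist": 50, "fingers": 0},
    {"x": 0, "y": 0, "z": -130, "twist": 58, "fingers": 0},
    {"x": 0, "y": 0, "z": -145, "twist": 66, "fingers": 0},
    {"x": 0, "y": 0, "z": -158, "twist": 75, "fingers": 0},
    {"x": 0, "y": 0, "z": -158, "twist": 83, "fingers": 0},
  ],
)

```text
time: 3.15
ee_pos: [0.4688, -0.0574, 0.0602]
tcp_rot: [-169.2, 89.8, -167.8]
wrist_force: [-0.1, -0.4, 0.4]
opening: 0.0004
```

```bash
python3 -c "
from h import *
o,w=snap('wrist','w1.png'); o,t=snap('top','t1.png'); o,s=snap('side','s1.png'); print(o)
a=cv2.imread('pics/t1.png')[115:275,265:415]; b=cv2.imread('pics/s1.png')[225:345,225:385]
cv2.imwrite('pics/m1.png',np.hstack([cv2.resize(a,(375,400),interpolation=2),cv2.resize(b,(400,300),interpolation=2)[:400] if 0 else cv2.copyMakeBorder(cv2.resize(b,(400,300),interpolation=2),0,100,0,0,0)]))"
```

```text
{'time': 3.25, 'q': array([-6.94040969e+00, -5.53104880e+00, -1.80124764e+01,  7.75974581e+01,
       -7.16166148e-02, -8.15238106e+00]), 'qd': array([-9.14199183e-03, -3.47955169e-01,  9.54066335e-01,  1.02523841e-01,
        8.49952792e-02,  1.01330791e+01]), 'joint_efforts': array([ 3.97346303e-03, -3.98207402e+01,  4.57248795e+01, -3.40758660e-02,
       -4.97887930e-03, -2.20612049e+00]), 'ee_pos': array([ 0.46973208, -0.05755158,  0.06186684]), 'tcp_rot': array([-145.91758179,   89.89345474, -144.70556113]), 'wrist_force': array([-0.49568097, -0.38354097, -0.20286753]), 'torque': array([ 0.00346432,  0.0517914 , -0.04483298]), 'opening': -0.00018818751598118915}
```

View pics/m1.png

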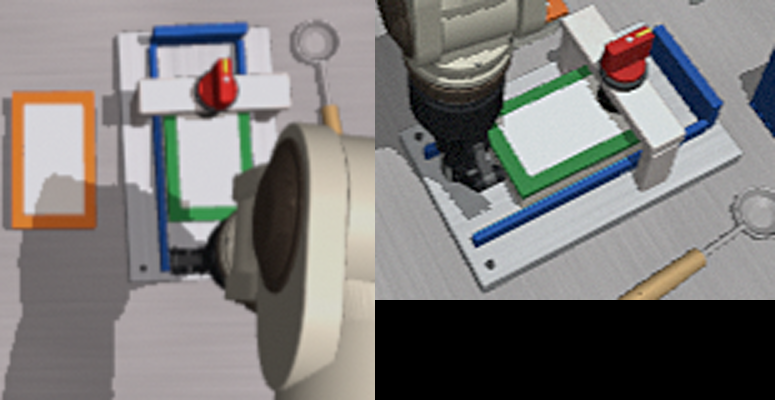

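View pics/w1.png

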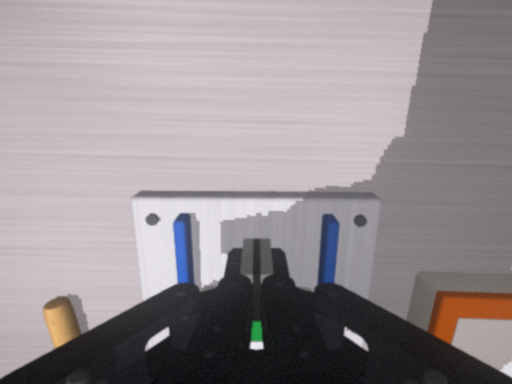

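The fingers are behind the dish's near end and centred between the rails: rails at columns 182 and 330, fingers at 257. Starting the push.

Emit:
jog_arm(
  deltas=[
    {"x": 10, "y": 0, "z": 0, "twist": 0, "fingers": 0},
    {"x": 20, "y": 0, "z": 0, "twist": 0, "fingers": 0},
    {"x": 28, "y": 0, "z": 0, "twist": 0, "fingers": 0},
    {"x": 32, "y": 0.5, "z": 0, "twist": 0, "fingers": 0},
    {"x": 35, "y": 0.5, "z": 0, "twist": 0, "fingers": 0},
    {"x": 38, "y": 0.5, "z": 0, "twist": 0, "fingers": 0},
    {"x": 41, "y": 1, "z": 0, "twist": 0, "fingers": 0},
    {"x": 44, "y": 1, "z": 0, "twist": 0, "fingers": 0},
    {"x": 47, "y": 1, "z": 0, "twist": 0, "fingers": 0},
    {"x": 50, "y": 1, "z": 0, "twist": 0, "fingers": 0},
  ],
)

```text
time: 4.3
ee_pos: [0.5202, -0.0566, 0.0623]
tcp_rot: [-123.4, 89.9, -122.5]
wrist_force: [-0.0, -0.0, -0.8]
opening: -0.0001
```

```bash
python3 -c "
from h import *
o,s=snap('side','s2.png'); print(o['ee_pos'],o['wrist_force'],o['torque'])
b=cv2.imread('pics/s2.png')[225:345,225:385]
cv2.imwrite('pics/m2.png',cv2.resize(b,(800,600),interpolation=2))"
```

```text
[ 0.5202052  -0.05658927  0.06233755] [-0.04291224 -0.02153945 -0.83175859] [ 0.03144282 -0.02540019  0.02404291]
```

View pics/m2.png

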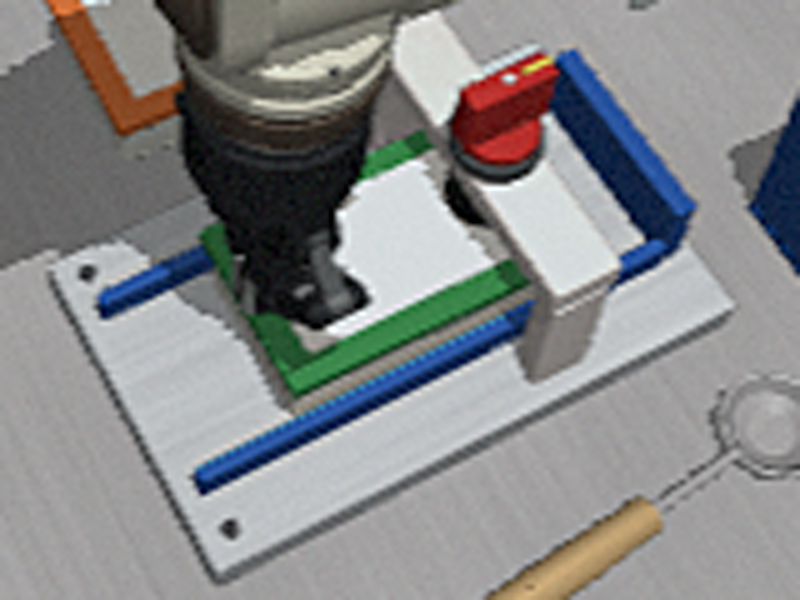

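```bash
python3 -c "
from h import *
import pickle
c,s,w=pickle.load(open('c0.pkl','rb'))
for dx in (-11,0,11):
  for z in (.045,.062,.075):
    print(dx,z,(proj(s,np.array([.5202+dx/1000,-.0566,z]))-225)*5)
p=np.load('pose.npy')
for x in (-94,-75):print(x,(proj(s,np.array([.61+x/1000,-.0555-.0204*.094,.065]))-225)*5)
"
```

```text
-11 0.045 [232.33619183 334.87638339]
-11 0.062 [233.64066105 317.63156001]
-11 0.075 [234.6617983  304.13232878]
0 0.045 [253.66930036 324.99928308]
0 0.062 [255.25203744 307.67649094]
0 0.075 [256.49091407 294.11719369]
11 0.045 [274.87407759 315.1815994 ]
11 0.062 [276.73169373 297.78209743]
11 0.075 [278.18562693 284.16372227]
-94 [248.14759922 309.86234649]
-75 [285.35084757 292.73076448]
```

```bash
python3 -c "
from h import *
b=cv2.imread('pics/s2.png')[260:310,255:315]
b=np.clip(b.astype(float)*2.2,0,255).astype('uint8')
cv2.imwrite('pics/m3.png',cv2.resize(b,None,fx=12,fy=12,interpolation=2))
o,w=snap('wrist','w2.png')"
```

```text
(no output)
```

View pics/m3.png

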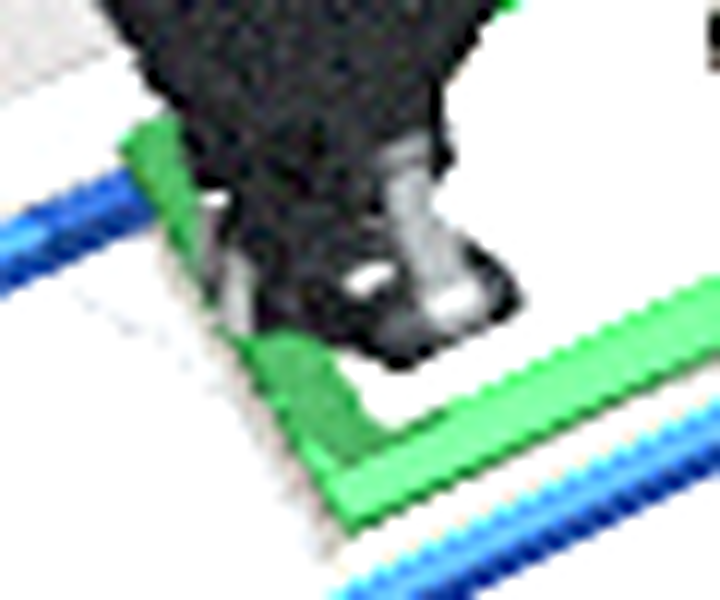

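View pics/w2.png

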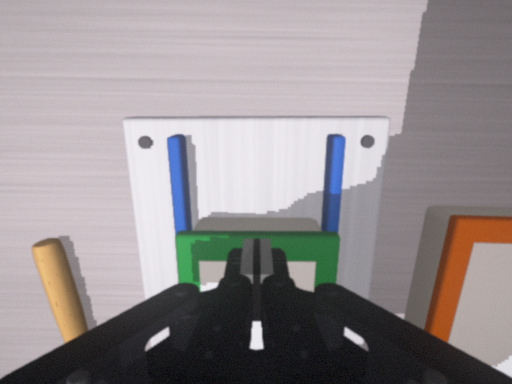

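```bash
python3 -c "
from h import *
import pickle
c,s,w=pickle.load(open('c0.pkl','rb'))
M=np.linalg.inv(w['tool_from_camera']); f=192/np.tan(np.radians(w['fovy'])/2)
print(w['cx'],w['cy'])
for p in [(.017,0,-.011),(.017,0,0),(.017,0,.011),(0,0,-.011),(-.01,0,-.011),(-.02,0,-.011),(-.02,0,.0),(-.003,0,-.004),(-.042,0,-.004)]:
  q=M@np.array([*p,1]); print(p,w['cx']+f*q[0]/q[2],w['cy']+f*q[1]/q[2])
"
```

```text
256.25246512610977 197.27448334617765
(0.017, 0, -0.011) 256.2102821698816 216.20464639344212
(0.017, 0, 0) 256.21954419438924 233.2565419592175
(0.017, 0, 0.011) 256.2284895998582 249.72552449371565
(0, 0, -0.011) 256.2274377880522 227.22222129309196
(-0.01, 0, -0.011) 256.2392072672571 234.7807433691051
(-0.02, 0, -0.011) 256.2525214529522 243.33129728477564
(-0.02, 0, 0.0) 256.2630749290465 263.8506095932698
(-0.003, 0, -0.004) 256.23719046824385 241.42566233241212
(-0.042, 0, -0.004) 256.296306947088 281.7278691367305
```

Dish hasn't moved: the shut fingertips look to be passing just over the rim, higher than expected. I'll back off and go lower.

Emit:
jog_arm(
  deltas=[
    {"x": 0, "y": 0, "z": 4, "twist": 0, "fingers": 0},
    {"x": -15, "y": 0, "z": 4, "twist": 0, "fingers": 0},
    {"x": -35, "y": 0, "z": 4, "twist": 0, "fingers": 0},
    {"x": -45, "y": -1, "z": 0, "twist": 0, "fingers": 0},
    {"x": -45, "y": -1, "z": -8, "twist": 0, "fingers": 0},
    {"x": -45, "y": -1, "z": -17, "twist": 0, "fingers": 0},
    {"x": -45, "y": -1, "z": -17, "twist": 0, "fingers": 0},
  ],
)

```text
time: 5.1
ee_pos: [0.475, -0.0575, 0.0436]
tcp_rot: [-162.5, 89.8, -161.6]
wrist_force: [0.0, 0.8, -0.2]
opening: -0.0
```

```bash
python3 -c "
from h import *
o,w=snap('wrist','w3.png')
o,s=snap('side','s3.png'); print(o['ee_pos'],o['wrist_force'],o['torque'])
b=cv2.imread('pics/s3.png')[260:310,250:310]
b=np.clip(b.astype(float)*2,0,255).astype('uint8')
p=(proj(s,o['ee_pos']-[0,0,.017])-[250,260])*12+6;print(p)
cv2.imwrite('pics/m4.png',cv2.resize(b,None,fx=12,fy=12,interpolation=2))"
```

```text
[ 0.4751612  -0.05751974  0.04423107] [ 0.33758806 -0.3363359   0.12597698] [-0.00258225  0.0366992  -0.01973198]
[104.36037179 509.51858935]
```

View pics/m4.png

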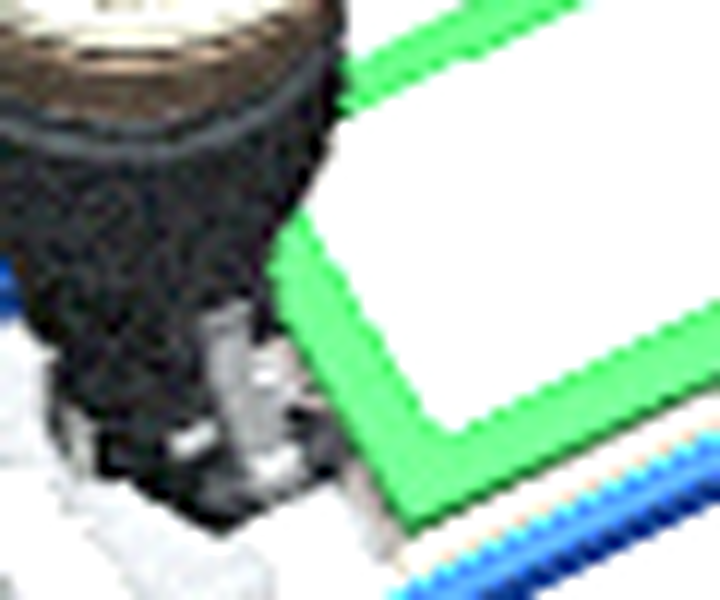

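View pics/w3.png

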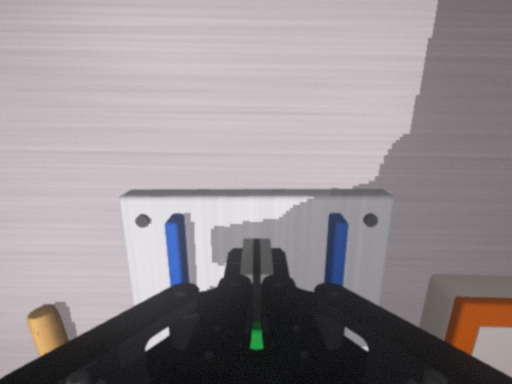

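```bash
python3 -c "
from h import *
import pickle
from scipy.optimize import least_squares
from scipy.spatial.transform import Rotation as Ro
c,s,w=pickle.load(open('c0.pkl','rb'))
o=bot.get_obs(); R=Ro.from_euler('xyz',o['tcp_rot'],degrees=True).as_matrix()
M=np.linalg.inv(w['tool_from_camera']); f=192/np.tan(np.radians(w['fovy'])/2)
def pw(t):
  q=M@np.array([*t,1]); return np.array([w['cx']+f*q[0]/q[2],w['cy']+f*q[1]/q[2]])
for wp,sp in [((183,288),(230,530)),((257,239),(85,470)),((240,239),(85,470))]:
  su=np.array(sp)/12+[250,260]-.5
  g=lambda t:np.r_[pw(t)-wp,proj(s,o['ee_pos']+R@t)-su]
  r=least_squares(g,[0,0,0]); print(r.x,g(r.x), o['ee_pos']+R@r.x)
"
```

```text
[-0.0307303  -0.03381857  0.00646033] [ 0.02178174  0.03893203 -0.10032248  0.18025864] [ 0.48246108 -0.09124575  0.07550566]
[-0.00173609  0.00043324 -0.00480273] [ 0.03441753  0.06761927 -0.16265882  0.26415984] [ 0.47061157 -0.05720624  0.04649517]
[-0.01693339 -0.00783359 -0.01164151] [ 0.18377807  0.39994129 -1.10175743  1.62063158] [ 0.46392891 -0.06556408  0.06171212]
```

Emit:
jog_arm(
  deltas=[
    {"x": 10, "y": 0, "z": -3, "twist": 0, "fingers": 0},
    {"x": 18, "y": 0, "z": -3, "twist": 0, "fingers": 0},
    {"x": 24, "y": 0, "z": -3, "twist": 0, "fingers": 0},
    {"x": 28, "y": 0.5, "z": -3, "twist": 0, "fingers": 0},
    {"x": 31, "y": 0.5, "z": -3, "twist": 0, "fingers": 0},
    {"x": 34, "y": 0.5, "z": -3, "twist": 0, "fingers": 0},
    {"x": 37, "y": 0.5, "z": -3, "twist": 0, "fingers": 0},
    {"x": 40, "y": 0.5, "z": -3, "twist": 0, "fingers": 0},
    {"x": 43, "y": 1, "z": -3, "twist": 0, "fingers": 0},
    {"x": 46, "y": 1, "z": -3, "twist": 0, "fingers": 0},
  ],
)

```text
time: 6.2
ee_pos: [0.5216, -0.0565, 0.0417]
tcp_rot: [-148.6, 89.9, -147.7]
wrist_force: [-1.8, 0.5, -0.2]
opening: 0.0004
```

```bash
python3 -c "
from h import *
o,s=snap('side','s4.png'); print(o['ee_pos'],o['wrist_force'],o['torque'])
b=cv2.imread('pics/s4.png')[225:345,225:385]
cv2.imwrite('pics/m5.png',cv2.resize(b,(800,600),interpolation=2))"
```

```text
[ 0.52163712 -0.05649278  0.04170183] [-1.80893584  0.54030105 -0.16480349] [-0.03865961  0.40147738 -0.01937909]
```

View pics/m5.png

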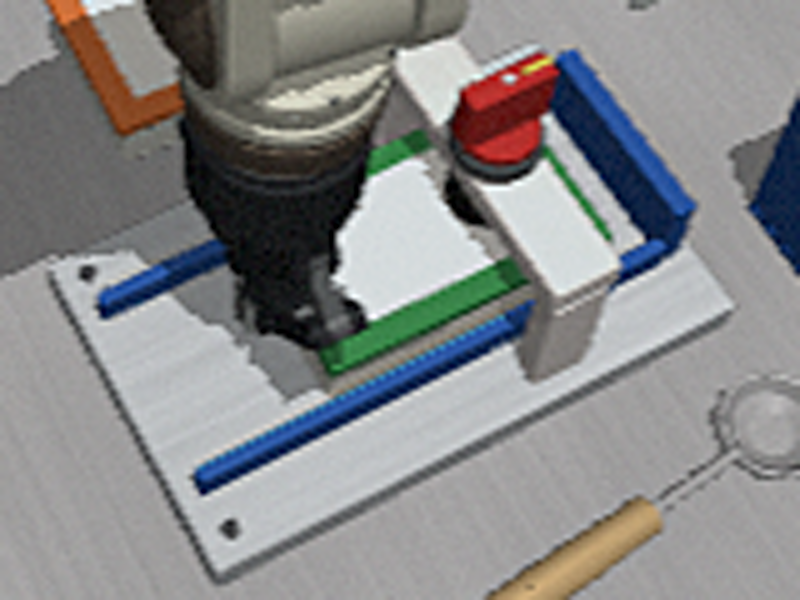

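Dish has moved about 16 mm with −1.8 N, so contact is real. Home should be at TCP x ≈ 0.5545.

Emit:
jog_arm(
  deltas=[
    {"x": 3, "y": 0, "z": 0, "twist": 0, "fingers": 0},
    {"x": 6, "y": 0, "z": 0, "twist": 0, "fingers": 0},
    {"x": 9, "y": 0, "z": 0, "twist": 0, "fingers": 0},
    {"x": 12, "y": 0, "z": 0, "twist": 0, "fingers": 0},
    {"x": 15, "y": 0.5, "z": 0, "twist": 0, "fingers": 0},
    {"x": 18, "y": 0.5, "z": 0, "twist": 0, "fingers": 0},
    {"x": 21, "y": 0.5, "z": 0, "twist": 0, "fingers": 0},
    {"x": 24, "y": 0.5, "z": 0, "twist": 0, "fingers": 0},
    {"x": 26, "y": 0.5, "z": 0, "twist": 0, "fingers": 0},
    {"x": 28, "y": 0.5, "z": 0, "twist": 0, "fingers": 0},
  ],
)

```text
time: 7.25
ee_pos: [0.5502, -0.056, 0.0417]
tcp_rot: [-142.6, 89.9, -141.7]
wrist_force: [-2.7, 0.4, 1.5]
opening: 0.0003
```

Emit:
jog_arm(
  deltas=[
    {"x": 1, "y": 0, "z": 0, "twist": 0, "fingers": 0},
    {"x": 2, "y": 0, "z": 0, "twist": 0, "fingers": 0},
  ],
)

```text
time: 7.45
ee_pos: [0.5523, -0.056, 0.0418]
tcp_rot: [-143.0, 89.9, -142.1]
wrist_force: [-3.0, 0.3, 0.8]
opening: -0.0002
```

Emit:
jog_arm(
  deltas=[
    {"x": 1, "y": 0, "z": 0, "twist": 0, "fingers": 0},
    {"x": 1, "y": 0, "z": 0, "twist": 0, "fingers": 0},
  ],
)

```text
time: 7.65
ee_pos: [0.5524, -0.056, 0.0417]
tcp_rot: [-162.7, 89.8, -161.8]
wrist_force: [-7.8, 0.1, 3.6]
opening: 0.0002
```

Emit:
jog_arm(
  deltas=[
    {"x": 1.5, "y": 0, "z": 0, "twist": 0, "fingers": 0},
    {"x": 1.5, "y": 0, "z": 0, "twist": 0, "fingers": 0},
  ],
)

```text
time: 7.85
ee_pos: [0.5524, -0.056, 0.0417]
tcp_rot: [-171.5, 89.6, -170.6]
wrist_force: [-10.9, 0.2, 6.0]
opening: -0.0003
```

```bash
python3 -c "
from h import *
o,s=snap('side','s5.png'); print(o['ee_pos'],o['wrist_force'],o['torque'])
b=cv2.imread('pics/s5.png')[225:305,285:385]
cv2.imwrite('pics/m6.png',cv2.resize(b,(800,640)[:2],interpolation=2)[:600])"
```

```text
[ 0.55242098 -0.05603181  0.04173039] [-10.88051625   0.23408325   6.03437115] [-2.35262237e-02  2.20467910e+00 -1.30977620e-03]
```

View pics/m6.png

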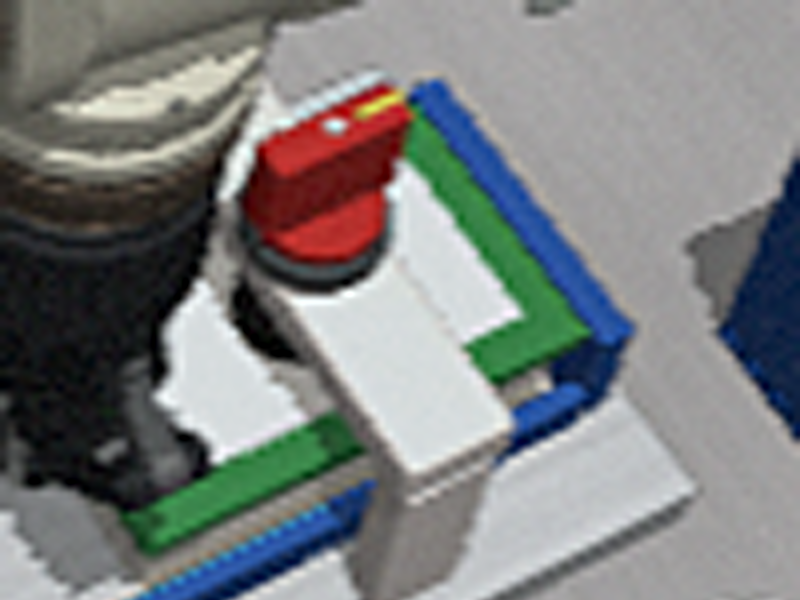

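Dish is against the blue stop: the force climbed to 10.9 N with no further motion, and the picture agrees. Backing off and going above the screw.

Emit:
jog_arm(
  deltas=[
    {"x": -10, "y": 0, "z": 0, "twist": 0, "fingers": 0},
    {"x": -30, "y": 0, "z": 0, "twist": 0, "fingers": 0},
    {"x": -50, "y": 0, "z": 10, "twist": 0, "fingers": 0},
    {"x": -60, "y": 0, "z": 50, "twist": 0, "fingers": 0},
    {"x": -60, "y": 0, "z": 95, "twist": -1, "fingers": 0.5},
    {"x": -60, "y": 0, "z": 140, "twist": -2, "fingers": 1},
    {"x": -40, "y": 0, "z": 185, "twist": -3, "fingers": 1},
    {"x": 0, "y": 0, "z": 200, "twist": -3, "fingers": 1},
    {"x": 45, "y": 1, "z": 200, "twist": -3, "fingers": 1},
    {"x": 60, "y": 1, "z": 200, "twist": -3, "fingers": 1},
  ],
)

```text
time: 8.9
ee_pos: [0.6156, -0.0549, 0.2407]
tcp_rot: [-170.9, 89.7, -173.0]
wrist_force: [0.2, 0.2, -1.0]
opening: 0.0849
```

```bash
python3 -c "
from h import *
o,t=snap('top','t6.png');o,s=snap('wrist','w6.png'); print(o)
import pickle; pickle.dump((o,s),open('w6.pkl','wb'))
b=cv2.imread('pics/w6.png'); cv2.imwrite('pics/w6z.png',cv2.resize(b[184:384,126:386],(780,600),interpolation=2))"
```

```text
{'time': 8.95, 'q': array([-5.06482649e+00,  1.57034803e+01,  2.44743065e+01,  9.91201673e+01,
       -6.27382371e-02, -2.99014784e+00]), 'qd': array([-0.35244901, -3.80345857, -4.67025163, -0.3557036 , -0.01686288,
       -0.27707619]), 'joint_efforts': array([-2.20081033e-01, -6.76144767e+01,  4.92902291e+01,  9.33860186e-01,
       -4.17838746e-02,  7.60003488e-03]), 'ee_pos': array([ 0.61581082, -0.05490302,  0.23981408]), 'tcp_rot': array([-172.80904573,   89.64507004, -174.88353312]), 'wrist_force': array([-0.92158293, -0.55804264, -1.52415602]), 'torque': array([ 0.01768675,  0.06188868, -0.00670895]), 'opening': 0.08551053331650707}
```

View pics/w6z.png

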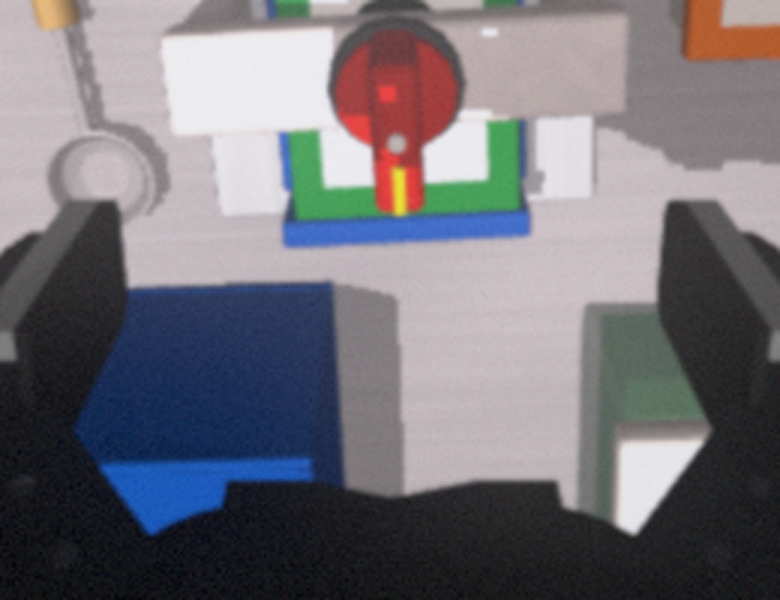

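```bash
python3 -c "
from h import *
import pickle
from scipy.spatial.transform import Rotation as Ro
o,w=pickle.load(open('w6.pkl','rb')); R=Ro.from_euler('xyz',o['tcp_rot'],degrees=True).as_matrix(); f=192/np.tan(np.radians(w['fovy'])/2)
T=w['tool_from_camera']
def bk(u,v,z):
  u=126+(u+.5)/3-.5;v=184+(v+.5)/3-.5
  d=R@T[:3,:3]@np.array([(u-w['cx'])/f,(v-w['cy'])/f,1]); p=o['ee_pos']+R@T[:3,3]; return p+d*(z-p[2])/d[2]
a=bk(397,144,.167); b=bk(400,212,.166); l=bk(376,208,.166); r=bk(424,207,.166); print(a,b,l,r,np.degrees(np.arctan2(b[1]-a[1],b[0]-a[0])))
print('stop corners',bk(285,222,.065),bk(528,212,.065)); print('tool y',np.degrees(np.arctan2(R[1,1],R[0,1])))
"
```

```text
[ 0.63897565 -0.05444487  0.167     ] [ 0.65962181 -0.05433859  0.166     ] [ 0.65817048 -0.06088503  0.166     ] [ 0.65834205 -0.04770179  0.166     ] 0.2949234567113481
stop corners [ 0.71439991 -0.10134461  0.065     ] [ 0.71347431 -0.00456466  0.065     ]
tool y 87.92564913444653
```

Emit:
jog_arm(
  deltas=[
    {"x": 12, "y": 0, "z": 0, "twist": 1, "fingers": 1},
    {"x": 23.7, "y": 0.2, "z": -10, "twist": 2, "fingers": 1},
    {"x": 23.7, "y": 0.2, "z": -40, "twist": 2, "fingers": 1},
    {"x": 23.7, "y": 0.2, "z": -70, "twist": 2, "fingers": 1},
    {"x": 23.7, "y": 0.2, "z": -87, "twist": 2, "fingers": 1},
    {"x": 23.7, "y": 0.2, "z": -87, "twist": 2, "fingers": 1},
  ],
)

```text
time: 9.6
ee_pos: [0.6358, -0.0546, 0.1499]
tcp_rot: [-178.2, 89.3, -178.3]
wrist_force: [-0.5, -0.2, -0.0]
opening: 0.0853
```

```bash
python3 -c "
from h import *
o,t=snap('side','s7.png');o,s=snap('wrist','w7.png'); print(o)
b=cv2.imread('pics/w7.png')[184:384,126:386];a=cv2.imread('pics/s7.png')[205:285,285:385]
cv2.imwrite('pics/w7z.png',np.hstack([cv2.resize(b,(400,400),interpolation=2),cv2.resize(a,(400,400),interpolation=2)]))"
```

```text
{'time': 9.65, 'q': array([-4.87587220e+00,  1.71212511e+01,  1.64497467e+01,  8.98474899e+01,
       -7.88056398e-02, -4.80520971e+00]), 'qd': array([-0.09336315, -0.6292552 ,  3.34337599,  1.08229382,  0.0288415 ,
        0.08475244]), 'joint_efforts': array([ 9.54052404e-03, -6.33314753e+01,  4.43891788e+01, -3.40670776e-01,
       -3.66034634e-03, -3.70053429e-03]), 'ee_pos': array([ 0.63653611, -0.05470774,  0.15211845]), 'tcp_rot': array([-176.17143489,   89.47505699, -176.24174046]), 'wrist_force': array([-0.56824154, -0.31136381,  0.77691281]), 'torque': array([ 0.05112027, -0.04582996,  0.03513231]), 'opening': 0.08537762666914589}
```

View pics/w7z.png

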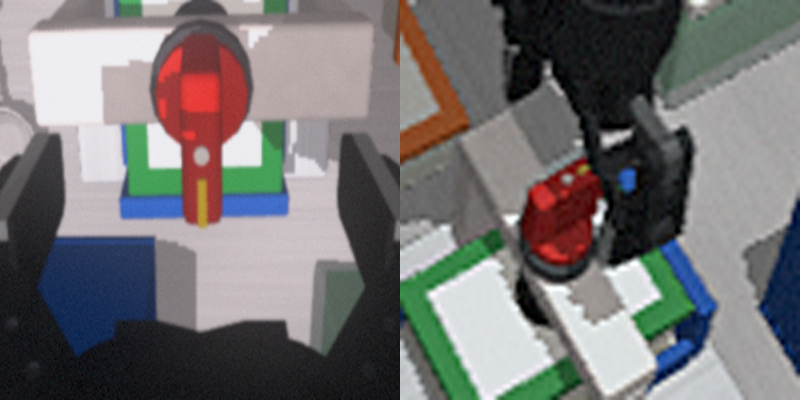

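```bash
python3 -c "
from h import *
import pickle
from scipy.optimize import least_squares
c,s,w=pickle.load(open('c0.pkl','rb'))
M=np.linalg.inv(w['tool_from_camera']); f=192/np.tan(np.radians(w['fovy'])/2)
def pw(t):
  q=M@np.array([*t,1]); return np.array([w['cx']+f*q[0]/q[2],w['cy']+f*q[1]/q[2]])
for x in (.004,-.015):
  for z in (-.011,.011): 
    p=pw((x,-.0427,z)); print(x,z,p,(p-[126,184])*[400/260,2])
"; python3 - <<'E'
import cv2
b=cv2.imread('pics/w7.png'); cv2.imwrite('pics/w7b.png',cv2.resize(b[184:384,126:386],(780,600),interpolation=2))
a=cv2.imread('pics/s7.png')[220:280,310:390]; cv2.imwrite('pics/s7b.png',cv2.resize(a,(800,600),interpolation=2))
E
```

```text
0.004 -0.011 [179.14190438 224.49217284] [81.75677598 80.98434568]
0.004 0.011 [181.98337944 260.09420044] [ 86.12827607 152.18840088]
-0.015 -0.011 [169.85760515 238.98213603] [ 67.47323869 109.96427205]
-0.015 0.011 [173.40747324 278.11513954] [ 72.93457422 188.23027907]
```

View pics/w7b.png

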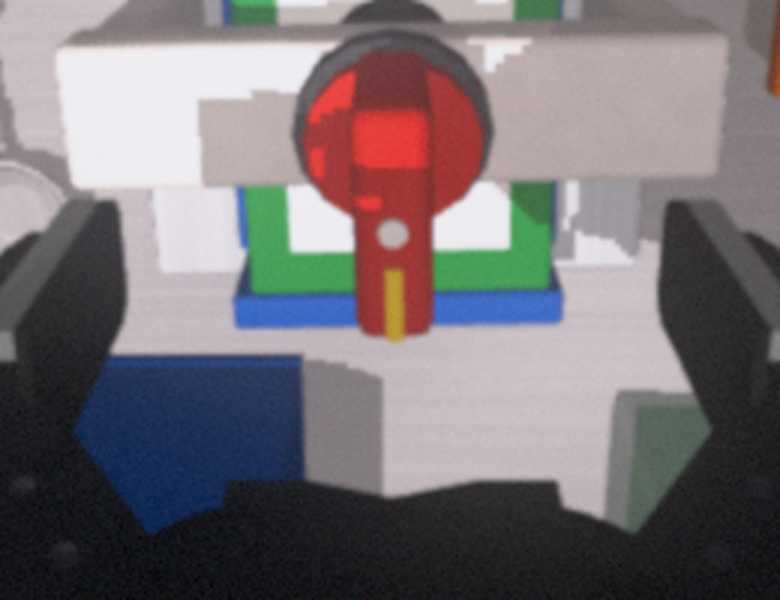

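View pics/s7b.png

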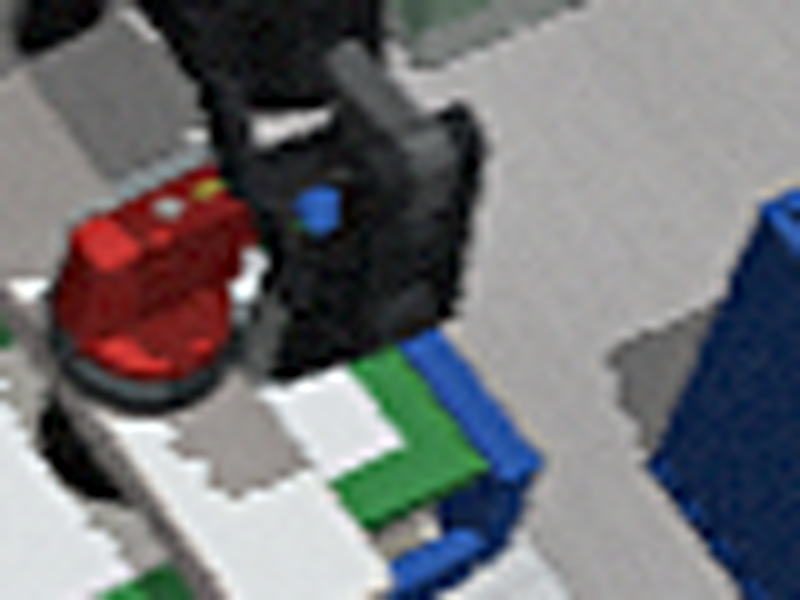

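```bash
python3 -c "
from h import *
import pickle
c,s,w=pickle.load(open('c0.pkl','rb'))
for z in (.135,.15):
  for uv in ((270,375),(450,320),(245,360),(470,120)):
    print(z,uv,back(s,(310+uv[0]/10-.5+.05,220+uv[1]/10-.5+.05),z))
for y in (-.0427,-.057,.0427):
 for dx in (-.011,.011):
  print(y,dx,[((proj(s,np.array([.6365+dx,-.0547+y,z]))-[309.5,219.5])*10).round() for z in (.135,.15,.17)])
"
```

```text
0.135 (270, 375) [ 0.65035949 -0.08454251  0.135     ]
0.135 (450, 320) [ 0.69318077 -0.09039862  0.135     ]
0.135 (245, 360) [ 0.64757571 -0.07897866  0.135     ]
0.135 (470, 120) [ 0.72741392 -0.04888574  0.135     ]
0.15 (270, 375) [ 0.64345096 -0.09103903  0.15      ]
0.15 (450, 320) [ 0.68550437 -0.09679013  0.15      ]
0.15 (245, 360) [ 0.6407171  -0.08557494  0.15      ]
0.15 (470, 120) [ 0.71912366 -0.05602166  0.15      ]
-0.0427 -0.011 [array([206., 468.]), array([215., 432.]), array([229., 383.])]
-0.0427 0.011 [array([292., 427.]), array([303., 391.]), array([318., 342.])]
-0.057 -0.011 [array([243., 521.]), array([253., 486.]), array([267., 437.])]
-0.057 0.011 [array([330., 480.]), array([341., 445.]), array([357., 396.])]
0.0427 -0.011 [array([ -2., 166.]), array([  5., 129.]), array([14., 78.])]
0.0427 0.011 [array([ 82., 130.]), array([89., 92.]), array([100.,  41.])]
```

```bash
python3 -c "
from h import *
import pickle
from scipy.optimize import least_squares
from scipy.spatial.transform import Rotation as Ro
c,s,w=pickle.load(open('c0.pkl','rb'))
o=bot.get_obs(); R=Ro.from_euler('xyz',o['tcp_rot'],degrees=True).as_matrix()
M=np.linalg.inv(w['tool_from_camera']); f=192/np.tan(np.radians(w['fovy'])/2)
def pw(t):
  q=M@np.array([*t,1]); return np.array([w['cx']+f*q[0]/q[2],w['cy']+f*q[1]/q[2]])
for wp in [(120,205),(85,198),(65,200)]:
 for sp in [(245,360),(270,375),(285,380)]:
  su=np.array(sp)/10+[309.5,219.5]; wq=np.array(wp)/3+[125.67,183.67]
  g=lambda t:np.r_[pw(t)-wq,proj(s,o['ee_pos']+R@t)-su]
  r=least_squares(g,[0,0,0]); print(wp,sp,r.x.round(4),g(r.x).round(1))
"
```

```text
(120, 205) (245, 360) [-0.0236 -0.0425 -0.0084] [-0.  -0.1  0.3 -0.2]
(120, 205) (270, 375) [-0.0161 -0.045  -0.0044] [ 0.   0.1 -0.5  0.4]
(120, 205) (285, 380) [-0.0124 -0.0463 -0.0023] [ 0.   0.3 -1.1  0.9]
(85, 198) (245, 360) [-0.0298 -0.0456 -0.0126] [ 0.   0.  -0.2  0.1]
(85, 198) (270, 375) [-0.0227 -0.0483 -0.0089] [ 0.   0.3 -1.   0.8]
(85, 198) (285, 380) [-0.0193 -0.0495 -0.0071] [ 0.   0.5 -1.6  1.3]
(65, 200) (245, 360) [-0.0335 -0.0472 -0.0141] [ 0.   0.  -0.1  0.1]
(65, 200) (270, 375) [-0.0266 -0.0499 -0.0106] [ 0.   0.3 -0.9  0.7]
(65, 200) (285, 380) [-0.0233 -0.0512 -0.0088] [ 0.   0.5 -1.6  1.2]
```

The open fingertips triangulate to about 20 mm higher than stated, matching the earlier miss over the rim. So I'll grip with the TCP lower, at about 0.136 m.

Emit:
jog_arm(
  deltas=[
    {"x": 3, "y": 0, "z": -8, "twist": 0, "fingers": 1},
    {"x": 3, "y": 0, "z": -16, "twist": 0, "fingers": 1},
    {"x": 3, "y": 0, "z": -16, "twist": 0, "fingers": 1},
  ],
  grip_force=50,
)

```text
time: 10.0
ee_pos: [0.64, -0.0547, 0.1366]
tcp_rot: [-175.0, 89.5, -175.1]
wrist_force: [0.7, 0.8, 0.4]
opening: 0.0855
```

```bash
python3 -c "
from h import *
o=bot.get_obs(); print(o['q'],o['ee_pos'],o['tcp_rot'],o['joint_efforts'])"
```

```text
[-4.85158999e+00  1.74517472e+01  1.51488502e+01  8.81490347e+01
 -7.75987796e-02 -4.77881564e+00] [ 0.64001952 -0.05472544  0.13660094] [-175.03607061   89.54145484 -175.10853892] [ 3.89698580e-04 -6.73605108e+01  4.77172065e+01 -2.67209401e-01
 -4.09940330e-03 -5.68837204e-04]
```

Emit:
jog_arm(
  deltas=[
    {"x": 0, "y": 0, "z": 0, "twist": 0, "fingers": 0.4},
    {"x": 0, "y": 0, "z": 0, "twist": 0, "fingers": 0.3},
    {"x": 0, "y": 0, "z": 0, "twist": 0, "fingers": 0.25},
    {"x": 0, "y": 0, "z": 0, "twist": 0, "fingers": 0},
    {"x": 0, "y": 0, "z": 0, "twist": 0, "fingers": 0},
    {"x": 0, "y": 0, "z": 0, "twist": 0, "fingers": 0},
  ],
  grip_force=50,
)

```text
time: 10.6
ee_pos: [0.6401, -0.0546, 0.1369]
tcp_rot: [-176.0, 89.6, -176.1]
wrist_force: [-0.4, 0.6, 1.7]
opening: 0.0126
```

```bash
cat > st.py <<'E'
from h import *
import sys
def st():
    o=bot.get_obs(); t=o['tcp_rot']; psi=(t[2]-t[0]+90+180)%360-180
    print('t%.2f psi %.2f pos %s F %s Tq %s j6 %.2f e6 %.4f j1e %.4f open %.4f'%(o['time'],psi,o['ee_pos'].round(4),o['wrist_force'].round(1),o['torque'].round(3),o['q'][5],o['joint_efforts'][5],o['joint_efforts'][0],o['opening']))
st()
for a in range(int(sys.argv[1]) if len(sys.argv)>1 else 0):
    viewer.camera('side'); st()
E
python3 st.py 3; python3 -c "
from h import *
o,t=snap('side','s8.png');o,s=snap('wrist','w8.png')
b=cv2.imread('pics/w8.png')[184:384,126:386];a=cv2.imread('pics/s8.png')[205:285,285:385]
cv2.imwrite('pics/w8z.png',np.hstack([cv2.resize(b,(400,400),interpolation=2),cv2.resize(a,(400,400),interpolation=2)]))"
```

```text
t10.60 psi 89.93 pos [ 0.6401 -0.0546  0.1369] F [-0.4  0.6  1.7] Tq [ 0.146 -0.021 -0.079] j6 -4.78 e6 0.0085 j1e -0.4115 open 0.0126
t10.65 psi 89.94 pos [ 0.6401 -0.0546  0.1369] F [0.  0.3 2.1] Tq [0.152 0.024 0.033] j6 -4.78 e6 0.0080 j1e -0.4533 open 0.0132
t10.70 psi 89.93 pos [ 0.6401 -0.0546  0.1369] F [0.2 1.  2.1] Tq [0.196 0.035 0.028] j6 -4.78 e6 0.0079 j1e -0.4802 open 0.0128
t10.75 psi 89.93 pos [ 0.6401 -0.0546  0.1369] F [0.3 0.3 1.8] Tq [ 0.214  0.011 -0.011] j6 -4.78 e6 0.0077 j1e -0.5150 open 0.0131
```

View pics/w8z.png

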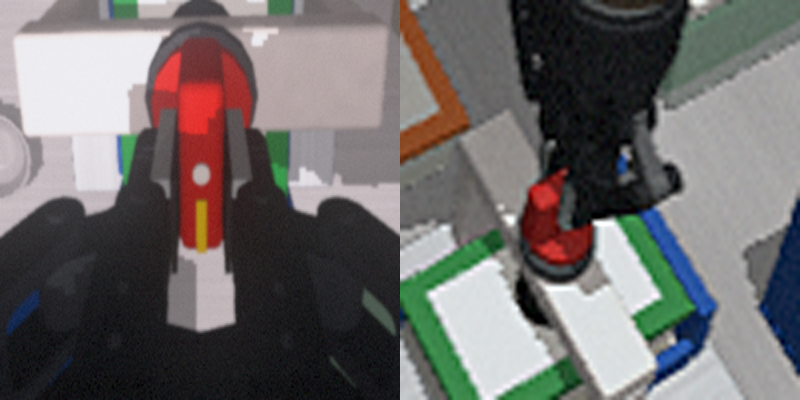

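The bar is held (opening 13 mm) and the j6 effort is a clean torque signal. Starting to turn clockwise.

Emit:
jog_arm(
  deltas=[
    {"x": 0, "y": 0, "z": 0, "twist": -3, "fingers": 0},
    {"x": 0, "y": 0, "z": 0, "twist": -6, "fingers": 0},
    {"x": 0, "y": 0, "z": 0, "twist": -9, "fingers": 0},
    {"x": 0, "y": 0, "z": 0, "twist": -12, "fingers": 0},
    {"x": 0, "y": 0, "z": 0, "twist": -15, "fingers": 0},
    {"x": 0, "y": 0, "z": 0, "twist": -18, "fingers": 0},
    {"x": 0, "y": 0, "z": 0, "twist": -20, "fingers": 0},
    {"x": 0, "y": 0, "z": 0, "twist": -20, "fingers": 0},
  ],
)

```text
time: 11.65
ee_pos: [0.6401, -0.055, 0.1369]
tcp_rot: [-170.6, 89.6, 169.3]
wrist_force: [-0.2, -1.3, 2.0]
opening: 0.0129
```

```bash
python3 st.py 2
```

```text
t11.65 psi 69.89 pos [ 0.6401 -0.055   0.1369] F [-0.2 -1.3  2. ] Tq [-0.36   0.141  0.054] j6 15.17 e6 0.5977 j1e 0.9852 open 0.0129
t11.70 psi 69.97 pos [ 0.64   -0.055   0.1369] F [-0.1 -2.5  2.6] Tq [-0.367  0.124  0.097] j6 15.10 e6 0.3093 j1e 1.1181 open 0.0126
t11.75 psi 69.98 pos [ 0.6401 -0.055   0.1369] F [-0.7 -1.5  1.7] Tq [-0.4    0.144  0.069] j6 15.09 e6 0.1439 j1e 1.2622 open 0.0126
```

Emit:
jog_arm(
  deltas=[
    {"x": 0, "y": 0, "z": 0, "twist": -3, "fingers": 0},
    {"x": 0, "y": 0, "z": 0, "twist": -6, "fingers": 0},
    {"x": 0, "y": 0, "z": 0, "twist": -9, "fingers": 0},
    {"x": 0, "y": 0, "z": 0, "twist": -12, "fingers": 0},
    {"x": 0, "y": 0, "z": 0, "twist": -15, "fingers": 0},
    {"x": 0, "y": 0, "z": 0, "twist": -18, "fingers": 0},
    {"x": 0, "y": 0, "z": 0, "twist": -21, "fingers": 0},
    {"x": 0, "y": 0, "z": 0, "twist": -24, "fingers": 0},
    {"x": 0, "y": 0, "z": 0, "twist": -26, "fingers": 0},
    {"x": 0, "y": 0, "z": 0, "twist": -26, "fingers": 0},
  ],
)

```text
time: 12.75
ee_pos: [0.6398, -0.0554, 0.1369]
tcp_rot: [-164.2, 89.6, 149.8]
wrist_force: [-1.9, -2.9, 1.9]
opening: 0.0126
```

```bash
python3 st.py 4
```

```text
t12.75 psi 43.98 pos [ 0.6398 -0.0554  0.1369] F [-1.9 -2.9  1.9] Tq [-0.78   0.483  0.074] j6 40.98 e6 0.6010 j1e 2.3982 open 0.0126
t12.80 psi 44.04 pos [ 0.6398 -0.0554  0.1369] F [-3.5 -3.4  2.2] Tq [-0.793  0.506  0.111] j6 40.92 e6 0.3051 j1e 2.5920 open 0.0131
t12.85 psi 44.05 pos [ 0.6398 -0.0554  0.1369] F [-2.7 -4.9  2.7] Tq [-0.929  0.547  0.078] j6 40.91 e6 0.1389 j1e 2.7885 open 0.0125
t12.90 psi 44.05 pos [ 0.6398 -0.0554  0.1369] F [-2.6 -5.9  2.7] Tq [-1.001  0.611  0.061] j6 40.92 e6 0.0521 j1e 2.9515 open 0.0130
t12.95 psi 44.04 pos [ 0.6399 -0.0553  0.1369] F [-2.1 -4.7  3.3] Tq [-0.954  0.622  0.13 ] j6 40.93 e6 0.0395 j1e 3.0284 open 0.0127
```

Emit:
jog_arm(
  deltas=[
    {"x": -0.4, "y": -0.4, "z": 0, "twist": -3, "fingers": 0},
    {"x": -0.8, "y": -0.7, "z": 0, "twist": -6, "fingers": 0},
    {"x": -0.8, "y": -0.7, "z": 0, "twist": -9, "fingers": 0},
    {"x": -0.8, "y": -0.7, "z": 0, "twist": -12, "fingers": 0},
    {"x": -0.8, "y": -0.7, "z": 0, "twist": -14, "fingers": 0},
    {"x": -0.8, "y": -0.7, "z": 0, "twist": -14, "fingers": 0},
  ],
)

```text
time: 13.55
ee_pos: [0.6393, -0.0559, 0.1369]
tcp_rot: [-169.8, 89.6, 130.3]
wrist_force: [0.8, -2.0, 1.4]
opening: 0.0124
```

```bash
python3 st.py 4
```

```text
t13.55 psi 30.07 pos [ 0.6393 -0.0559  0.1369] F [ 0.8 -2.   1.4] Tq [-0.364 -0.039  0.102] j6 54.80 e6 0.5959 j1e 1.0394 open 0.0124
t13.60 psi 30.13 pos [ 0.6393 -0.0559  0.1369] F [-0.1 -1.   2. ] Tq [-0.261 -0.076  0.033] j6 54.74 e6 0.2983 j1e 0.9692 open 0.0124
t13.65 psi 30.14 pos [ 0.6393 -0.0559  0.1369] F [ 0.3 -2.1  2.9] Tq [-0.305 -0.079  0.073] j6 54.73 e6 0.1310 j1e 0.8983 open 0.0127
t13.70 psi 30.12 pos [ 0.6393 -0.0559  0.1369] F [ 0.6 -1.6  1.7] Tq [-0.26  -0.168  0.078] j6 54.74 e6 0.0675 j1e 0.8228 open 0.0128
t13.75 psi 30.11 pos [ 0.6392 -0.0559  0.1369] F [ 1.1 -1.6  1.4] Tq [-0.244 -0.139  0.083] j6 54.76 e6 0.0479 j1e 0.7527 open 0.0129
```

Emit:
jog_arm(
  deltas=[
    {"x": 0, "y": 0, "z": 0, "twist": -3, "fingers": 0},
    {"x": 0, "y": 0, "z": 0, "twist": -6, "fingers": 0},
    {"x": 0, "y": 0, "z": 0, "twist": -9, "fingers": 0},
    {"x": 0, "y": 0, "z": 0, "twist": -12, "fingers": 0},
    {"x": 0, "y": 0, "z": 0, "twist": -14, "fingers": 0},
    {"x": 0, "y": 0, "z": 0, "twist": -14, "fingers": 0},
  ],
)

```text
time: 14.35
ee_pos: [0.6391, -0.056, 0.1369]
tcp_rot: [-165.9, 89.6, 120.2]
wrist_force: [-1.8, -2.2, 2.5]
opening: 0.0128
```

```bash
python3 st.py 4
```

```text
t14.35 psi 16.11 pos [ 0.6391 -0.056   0.1369] F [-1.8 -2.2  2.5] Tq [-0.465  0.259  0.012] j6 68.72 e6 0.5989 j1e 1.4974 open 0.0128
t14.40 psi 16.18 pos [ 0.6391 -0.056   0.1369] F [-2.6 -1.7  2.9] Tq [-0.455  0.356  0.084] j6 68.65 e6 0.3037 j1e 1.5397 open 0.0127
t14.45 psi 16.19 pos [ 0.6391 -0.056   0.1369] F [-2.6 -2.   1.9] Tq [-0.496  0.317  0.071] j6 68.64 e6 0.1371 j1e 1.5775 open 0.0127
t14.50 psi 16.18 pos [ 0.6391 -0.056   0.1369] F [-2.8 -2.4  1.3] Tq [-0.463  0.42   0.093] j6 68.65 e6 0.0736 j1e 1.6056 open 0.0126
t14.55 psi 16.17 pos [ 0.6391 -0.056   0.1369] F [-3.  -3.5  2.3] Tq [-0.551  0.459  0.128] j6 68.67 e6 0.0539 j1e 1.6417 open 0.0128
```

Emit:
jog_arm(
  deltas=[
    {"x": -0.5, "y": 0, "z": 0, "twist": -3, "fingers": 0},
    {"x": -0.7, "y": -0.2, "z": 0, "twist": -6, "fingers": 0},
    {"x": -0.7, "y": -0.2, "z": 0, "twist": -9, "fingers": 0},
    {"x": -0.7, "y": -0.2, "z": 0, "twist": -12, "fingers": 0},
    {"x": -0.7, "y": -0.2, "z": 0, "twist": -14, "fingers": 0},
    {"x": -0.7, "y": -0.2, "z": 0, "twist": -14, "fingers": 0},
  ],
)

```text
time: 15.15
ee_pos: [0.6385, -0.0561, 0.1369]
tcp_rot: [-168.4, 89.6, 103.7]
wrist_force: [-1.2, -1.8, 1.4]
opening: 0.0127
```

```bash
python3 st.py 4
```

```text
t15.15 psi 2.18 pos [ 0.6385 -0.0561  0.1369] F [-1.2 -1.8  1.4] Tq [-0.414  0.063  0.041] j6 82.61 e6 0.5964 j1e 1.1107 open 0.0127
t15.20 psi 2.24 pos [ 0.6385 -0.0561  0.1369] F [-0.4 -2.1  2.9] Tq [-0.384 -0.033  0.041] j6 82.55 e6 0.3012 j1e 1.0868 open 0.0129
t15.25 psi 2.25 pos [ 0.6385 -0.0561  0.1369] F [-0.8 -1.   1.9] Tq [-0.407 -0.002  0.051] j6 82.54 e6 0.1343 j1e 1.0578 open 0.0128
t15.30 psi 2.24 pos [ 0.6385 -0.0561  0.1369] F [-0.3 -0.9  2.1] Tq [-0.358 -0.037  0.059] j6 82.55 e6 0.0703 j1e 1.0257 open 0.0131
t15.35 psi 2.23 pos [ 0.6385 -0.0561  0.1369] F [ 0.5 -1.4  1.2] Tq [-0.41  -0.099  0.048] j6 82.56 e6 0.0501 j1e 1.0011 open 0.0125
```

Emit:
jog_arm(
  deltas=[
    {"x": 0, "y": -0.2, "z": 0, "twist": -3, "fingers": 0},
    {"x": 0, "y": -0.2, "z": 0, "twist": -6, "fingers": 0},
    {"x": 0, "y": -0.2, "z": 0, "twist": -9, "fingers": 0},
    {"x": 0, "y": -0.2, "z": 0, "twist": -12, "fingers": 0},
    {"x": 0, "y": -0.2, "z": 0, "twist": -14, "fingers": 0},
    {"x": 0, "y": -0.2, "z": 0, "twist": -14, "fingers": 0},
  ],
)

```text
time: 15.95
ee_pos: [0.6383, -0.0562, 0.1369]
tcp_rot: [-164.6, 89.6, 93.6]
wrist_force: [-1.8, 0.3, 1.9]
opening: 0.0123
```

```bash
python3 st.py 4
```

```text
t15.95 psi -11.75 pos [ 0.6383 -0.0562  0.1369] F [-1.8  0.3  1.9] Tq [-0.226  0.444  0.185] j6 96.52 e6 0.6550 j1e 0.5675 open 0.0123
t16.00 psi -11.69 pos [ 0.6383 -0.0562  0.1369] F [-2.1 -0.2  1.9] Tq [-0.168  0.431  0.111] j6 96.46 e6 0.3591 j1e 0.5172 open 0.0127
t16.05 psi -11.68 pos [ 0.6383 -0.0562  0.1369] F [-2.4 -0.6  3.3] Tq [-0.161  0.471  0.157] j6 96.45 e6 0.1921 j1e 0.4670 open 0.0127
t16.10 psi -11.69 pos [ 0.6383 -0.0562  0.1368] F [-3.  -0.9  2.7] Tq [-0.125  0.542  0.145] j6 96.46 e6 0.1286 j1e 0.4164 open 0.0127
t16.15 psi -11.70 pos [ 0.6383 -0.0562  0.1369] F [-3.4 -0.8  3.2] Tq [-0.156  0.578  0.126] j6 96.47 e6 0.1088 j1e 0.3661 open 0.0129
```

Torque has begun to climb: j6 effort is up 0.059 N m. Smaller steps now.

Emit:
jog_arm(
  deltas=[
    {"x": -0.5, "y": 0, "z": 0, "twist": -3, "fingers": 0},
    {"x": -0.5, "y": 0, "z": 0, "twist": -5, "fingers": 0},
    {"x": -0.5, "y": 0, "z": 0, "twist": -5, "fingers": 0},
  ],
)

```text
time: 16.45
ee_pos: [0.638, -0.0561, 0.1369]
tcp_rot: [-168.1, 89.6, 85.2]
wrist_force: [-0.8, -0.0, 1.9]
opening: 0.0126
```

```bash
python3 st.py 5
```

```text
t16.45 psi -16.69 pos [ 0.638  -0.0561  0.1369] F [-0.8 -0.   1.9] Tq [-0.197  0.093  0.188] j6 101.46 e6 0.6711 j1e 0.3626 open 0.0126
t16.50 psi -16.62 pos [ 0.638  -0.0561  0.1369] F [-0.6 -0.5  1.4] Tq [-0.188  0.025  0.137] j6 101.39 e6 0.3793 j1e 0.3382 open 0.0128
t16.55 psi -16.62 pos [ 0.638  -0.0561  0.1369] F [-0.3 -0.1  2.3] Tq [-0.187 -0.007  0.153] j6 101.38 e6 0.2134 j1e 0.3149 open 0.0130
t16.60 psi -16.63 pos [ 0.638  -0.0562  0.1369] F [-0.5  0.3  1.3] Tq [-0.131  0.026  0.088] j6 101.39 e6 0.1500 j1e 0.2885 open 0.0127
t16.65 psi -16.64 pos [ 0.638  -0.0561  0.1369] F [-1.1 -1.8  2.2] Tq [-0.136 -0.032  0.107] j6 101.41 e6 0.1299 j1e 0.2693 open 0.0133
t16.70 psi -16.65 pos [ 0.638  -0.0561  0.1369] F [-0.5 -0.6  1.5] Tq [-0.146 -0.069  0.142] j6 101.42 e6 0.1259 j1e 0.2450 open 0.0131
```

Emit:
jog_arm(
  deltas=[
    {"x": 0, "y": 0, "z": 0, "twist": -3, "fingers": 0},
    {"x": 0, "y": 0, "z": 0, "twist": -5, "fingers": 0},
    {"x": 0, "y": 0, "z": 0, "twist": -5, "fingers": 0},
  ],
)

```text
time: 17.0
ee_pos: [0.6379, -0.0561, 0.1369]
tcp_rot: [-166.2, 89.6, 82.1]
wrist_force: [-0.3, 0.1, 2.3]
opening: 0.0129
```

```bash
python3 st.py 5
```

```text
t17.00 psi -21.65 pos [ 0.6379 -0.0561  0.1369] F [-0.3  0.1  2.3] Tq [-0.136  0.181  0.174] j6 106.42 e6 0.6979 j1e 0.2123 open 0.0129
t17.05 psi -21.58 pos [ 0.6379 -0.0561  0.1369] F [-0.8 -0.8  1.3] Tq [-0.081  0.199  0.127] j6 106.35 e6 0.4074 j1e 0.1991 open 0.0128
t17.10 psi -21.57 pos [ 0.6379 -0.0561  0.1369] F [-1.2 -0.8  2.5] Tq [-0.132  0.215  0.167] j6 106.34 e6 0.2417 j1e 0.1850 open 0.0126
t17.15 psi -21.58 pos [ 0.6379 -0.0561  0.1369] F [-1.1 -0.2  2.9] Tq [-0.076  0.252  0.16 ] j6 106.35 e6 0.1781 j1e 0.1736 open 0.0129
t17.20 psi -21.59 pos [ 0.6379 -0.0561  0.1369] F [-1.8 -0.8  1.5] Tq [-0.055  0.251  0.159] j6 106.36 e6 0.1580 j1e 0.1589 open 0.0130
t17.25 psi -21.61 pos [ 0.6379 -0.0561  0.1369] F [-2.   0.5  2.3] Tq [-0.112  0.285  0.152] j6 106.38 e6 0.1537 j1e 0.1487 open 0.0131
```

Emit:
jog_arm(
  deltas=[
    {"x": 0, "y": 0, "z": 0, "twist": -3, "fingers": 0},
    {"x": 0, "y": 0, "z": 0, "twist": -5, "fingers": 0},
    {"x": 0, "y": 0, "z": 0, "twist": -5, "fingers": 0},
  ],
)

```text
time: 17.55
ee_pos: [0.6378, -0.056, 0.1369]
tcp_rot: [-164.8, 89.6, 78.6]
wrist_force: [-1.6, -0.2, 1.8]
opening: 0.0128
```

```bash
python3 st.py 5
```

```text
t17.55 psi -26.60 pos [ 0.6378 -0.056   0.1369] F [-1.6 -0.2  1.8] Tq [-0.13   0.344  0.17 ] j6 111.38 e6 0.7240 j1e 0.0533 open 0.0128
t17.60 psi -26.54 pos [ 0.6379 -0.0561  0.1369] F [-2.  -0.1  2.2] Tq [-0.034  0.335  0.21 ] j6 111.31 e6 0.4337 j1e 0.0424 open 0.0127
t17.65 psi -26.53 pos [ 0.6378 -0.0561  0.1369] F [-1.7 -0.1  1.9] Tq [-0.024  0.414  0.2  ] j6 111.30 e6 0.2680 j1e 0.0280 open 0.0128
t17.70 psi -26.54 pos [ 0.6378 -0.0561  0.1369] F [-1.8 -0.1  2. ] Tq [-0.094  0.383  0.163] j6 111.31 e6 0.2044 j1e 0.0148 open 0.0123
t17.75 psi -26.55 pos [ 0.6379 -0.056   0.1369] F [-2.1 -0.5  2.4] Tq [-0.062  0.381  0.147] j6 111.32 e6 0.1842 j1e 0.0009 open 0.0128
t17.80 psi -26.56 pos [ 0.6379 -0.0561  0.1369] F [-2.1 -0.   2.2] Tq [-0.012  0.393  0.227] j6 111.33 e6 0.1798 j1e -0.0136 open 0.0128
```

Emit:
jog_arm(
  deltas=[
    {"x": 0, "y": 0, "z": 0, "twist": -3, "fingers": 0},
    {"x": 0, "y": 0, "z": 0, "twist": -5, "fingers": 0},
    {"x": 0, "y": 0, "z": 0, "twist": -5, "fingers": 0},
  ],
)

```text
time: 18.1
ee_pos: [0.6378, -0.056, 0.1369]
tcp_rot: [-163.9, 89.6, 74.5]
wrist_force: [-3.6, -0.1, 2.0]
opening: 0.0127
```

```bash
python3 st.py 5
```

```text
t18.10 psi -31.56 pos [ 0.6378 -0.056   0.1369] F [-3.6 -0.1  2. ] Tq [-0.025  0.518  0.24 ] j6 116.34 e6 0.7311 j1e -0.1192 open 0.0127
t18.15 psi -31.49 pos [ 0.6378 -0.056   0.1369] F [-2.2 -0.5  2.3] Tq [-0.004  0.48   0.164] j6 116.27 e6 0.4412 j1e -0.1359 open 0.0128
t18.20 psi -31.48 pos [ 0.6378 -0.056   0.1369] F [-2.5  0.2  1.8] Tq [-0.025  0.527  0.234] j6 116.26 e6 0.2756 j1e -0.1496 open 0.0129
t18.25 psi -31.49 pos [ 0.6378 -0.056   0.1369] F [-2.2  0.5  3.3] Tq [0.018 0.525 0.198] j6 116.27 e6 0.2119 j1e -0.1667 open 0.0125
t18.30 psi -31.51 pos [ 0.6378 -0.056   0.1369] F [-2.7  0.9  2.9] Tq [0.059 0.554 0.206] j6 116.28 e6 0.1916 j1e -0.1844 open 0.0127
t18.35 psi -31.52 pos [ 0.6378 -0.056   0.1369] F [-2.3 -0.3  2.1] Tq [0.07  0.573 0.166] j6 116.29 e6 0.1873 j1e -0.1984 open 0.0130
```

Emit:
jog_arm(
  deltas=[
    {"x": 0, "y": 0, "z": 0, "twist": -3, "fingers": 0},
    {"x": 0, "y": 0, "z": 0, "twist": -5, "fingers": 0},
    {"x": 0, "y": 0, "z": 0, "twist": -5, "fingers": 0},
  ],
)

```text
time: 18.65
ee_pos: [0.6377, -0.056, 0.1369]
tcp_rot: [-162.8, 89.5, 70.7]
wrist_force: [-2.7, 0.7, 2.6]
opening: 0.0129
```

```bash
python3 st.py 5
```

```text
t18.65 psi -36.51 pos [ 0.6377 -0.056   0.1369] F [-2.7  0.7  2.6] Tq [0.029 0.655 0.225] j6 121.30 e6 0.7325 j1e -0.3202 open 0.0129
t18.70 psi -36.45 pos [ 0.6377 -0.056   0.1369] F [-2.9  0.3  3.2] Tq [0.049 0.592 0.224] j6 121.23 e6 0.4425 j1e -0.3372 open 0.0128
t18.75 psi -36.44 pos [ 0.6377 -0.056   0.1369] F [-2.5  0.6  3.5] Tq [0.081 0.659 0.198] j6 121.22 e6 0.2768 j1e -0.3582 open 0.0128
t18.80 psi -36.45 pos [ 0.6377 -0.056   0.1369] F [-3.9  1.7  3.3] Tq [0.076 0.696 0.223] j6 121.23 e6 0.2131 j1e -0.3784 open 0.0131
t18.85 psi -36.46 pos [ 0.6377 -0.056   0.1369] F [-3.2  0.5  2.6] Tq [0.123 0.639 0.203] j6 121.24 e6 0.1928 j1e -0.3978 open 0.0129
t18.90 psi -36.47 pos [ 0.6377 -0.056   0.1369] F [-2.5  0.3  2.9] Tq [0.155 0.699 0.182] j6 121.25 e6 0.1884 j1e -0.4142 open 0.0127
```

Torque is flat at about 0.20 N m, so the clutch is slipping, by about 8.6° so far. About 11° more.

Emit:
jog_arm(
  deltas=[
    {"x": 0, "y": 0, "z": 0, "twist": -3, "fingers": 0},
    {"x": 0, "y": 0, "z": 0, "twist": -6, "fingers": 0},
    {"x": 0, "y": 0, "z": 0, "twist": -9, "fingers": 0},
    {"x": 0, "y": 0, "z": 0, "twist": -11, "fingers": 0},
    {"x": 0, "y": 0, "z": 0, "twist": -11, "fingers": 0},
  ],
)

```text
time: 19.4
ee_pos: [0.6375, -0.0558, 0.1369]
tcp_rot: [-159.6, 89.5, 63.0]
wrist_force: [-4.5, 1.3, 2.5]
opening: 0.0128
```

```bash
python3 st.py 4; python3 -c "
from h import *
o,s=snap('wrist','w9.png')
b=cv2.imread('pics/w9.png'); cv2.imwrite('pics/w9z.png',cv2.resize(b[184:384,126:386],(780,600),interpolation=2))"
```

```text
t19.40 psi -47.47 pos [ 0.6375 -0.0558  0.1369] F [-4.5  1.3  2.5] Tq [0.293 0.814 0.216] j6 132.27 e6 0.7402 j1e -0.8398 open 0.0128
t19.45 psi -47.40 pos [ 0.6376 -0.0559  0.1369] F [-4.3  1.1  3.7] Tq [0.294 0.875 0.238] j6 132.20 e6 0.4463 j1e -0.8861 open 0.0129
t19.50 psi -47.39 pos [ 0.6376 -0.0559  0.1369] F [-4.   2.2  3.5] Tq [0.323 0.956 0.24 ] j6 132.19 e6 0.2793 j1e -0.9305 open 0.0125
t19.55 psi -47.40 pos [ 0.6376 -0.0559  0.1369] F [-5.2  2.4  3.4] Tq [0.28  0.975 0.197] j6 132.20 e6 0.2152 j1e -0.9811 open 0.0129
t19.60 psi -47.41 pos [ 0.6376 -0.0559  0.1369] F [-4.6  1.7  3.9] Tq [0.339 0.982 0.142] j6 132.21 e6 0.1949 j1e -1.0319 open 0.0128
```

View pics/w9z.png

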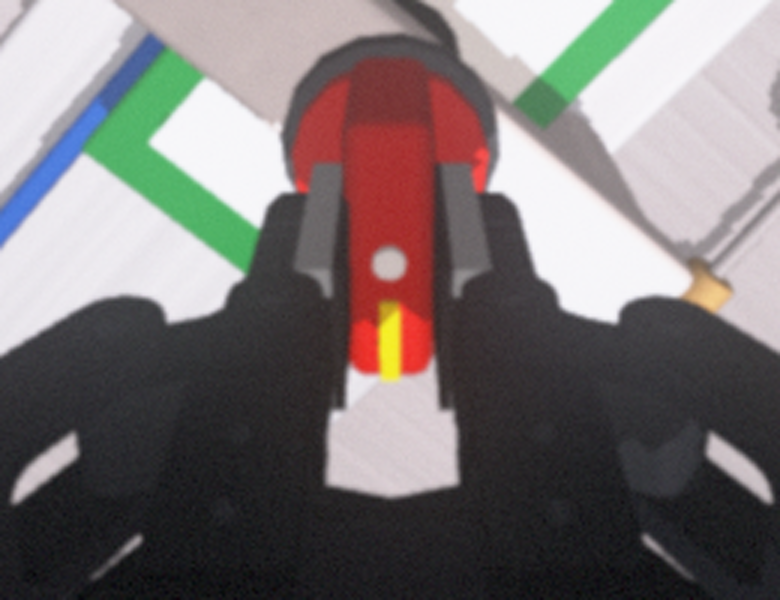

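No pad slip: the yellow line is still square between the jaws. Releasing.

Emit:
jog_arm(
  deltas=[
    {"x": 0, "y": 0, "z": 0, "twist": 0, "fingers": 0.3},
    {"x": 0, "y": 0, "z": 0, "twist": 0, "fingers": 0.6},
    {"x": 0, "y": 0, "z": 0, "twist": 0, "fingers": 1},
    {"x": 0, "y": 0, "z": 0, "twist": 0, "fingers": 1},
    {"x": 0, "y": 0, "z": 10, "twist": 0, "fingers": 1},
    {"x": 0, "y": 0, "z": 30, "twist": 0, "fingers": 1},
    {"x": 0, "y": 0, "z": 60, "twist": 0, "fingers": 1},
    {"x": 0, "y": 0, "z": 90, "twist": 0, "fingers": 1},
    {"x": 0, "y": 0, "z": 110, "twist": 0, "fingers": 1},
    {"x": 0, "y": 0, "z": 110, "twist": 0, "fingers": 1},
  ],
)

```text
time: 20.65
ee_pos: [0.6385, -0.056, 0.2511]
tcp_rot: [171.5, 89.3, 34.1]
wrist_force: [1.0, -0.7, 0.8]
opening: 0.0852
```

Emit:
jog_arm(
  deltas=[
    {"x": -30, "y": 0, "z": 20, "twist": 0, "fingers": 1},
    {"x": -70, "y": -10, "z": 20, "twist": 0, "fingers": 1},
    {"x": -110, "y": -30, "z": 20, "twist": 0, "fingers": 1},
    {"x": -145, "y": -55, "z": 20, "twist": 0, "fingers": 1},
    {"x": -180, "y": -85, "z": 20, "twist": 0, "fingers": 1},
    {"x": -210, "y": -120, "z": 20, "twist": 0, "fingers": 1},
    {"x": -240, "y": -160, "z": 20, "twist": 0, "fingers": 1},
    {"x": -250, "y": -180, "z": 20, "twist": 0, "fingers": 1},
    {"x": -250, "y": -180, "z": 20, "twist": 0, "fingers": 1},
  ],
)

```text
time: 21.55
ee_pos: [0.387, -0.238, 0.2711]
tcp_rot: [169.1, 89.4, 31.4]
wrist_force: [0.3, 0.4, 0.1]
opening: 0.0854
```

```bash
python3 st.py 1; python3 -c "
from h import *
o,t=snap('top','tf.png');o,s=snap('side','sf.png')
b=cv2.imread('pics/tf.png')[115:235,295:415];a=cv2.imread('pics/sf.png')[225:345,225:345]
cv2.imwrite('pics/fz.png',np.hstack([cv2.resize(b,(400,400),interpolation=2),cv2.resize(a[:, :],(400,400),interpolation=2)]))
d=cv2.imread('pics/sf.png')[225:305,285:385]; cv2.imwrite('pics/fz2.png',cv2.resize(d,(750,600),interpolation=2))"
```

```text
t21.55 psi -47.64 pos [ 0.387  -0.238   0.2711] F [0.3 0.4 0.1] Tq [0.022 0.027 0.029] j6 105.68 e6 -0.6824 j1e -2.0185 open 0.0854
t21.60 psi -47.59 pos [ 0.3878 -0.2369  0.271 ] F [1.2 0.4 0.3] Tq [ 0.008  0.018 -0.005] j6 105.78 e6 -0.3145 j1e -1.7694 open 0.0851
```

View pics/fz.png

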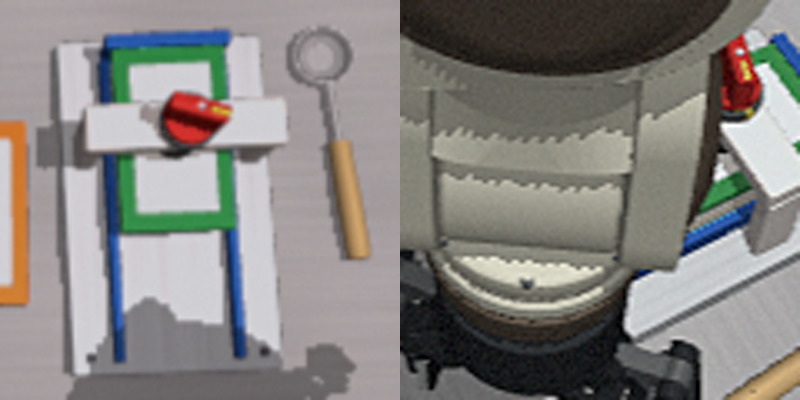

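View pics/fz2.png

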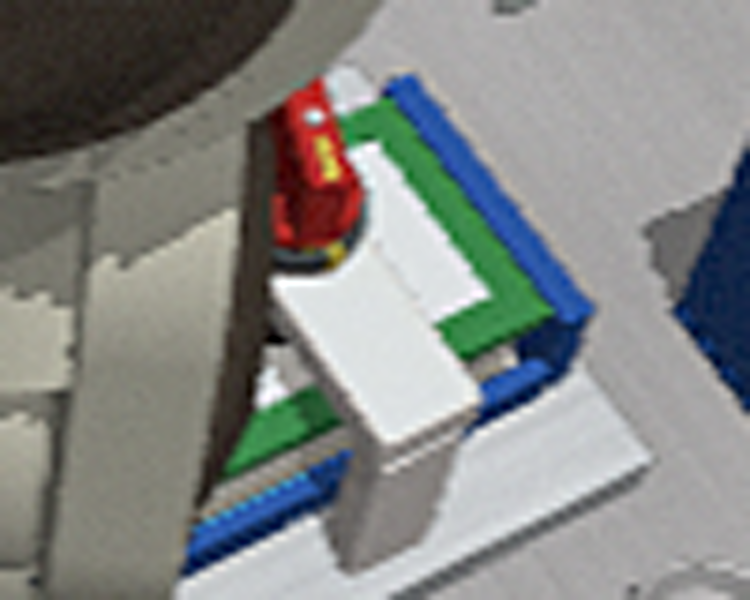

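View pics/tf.png

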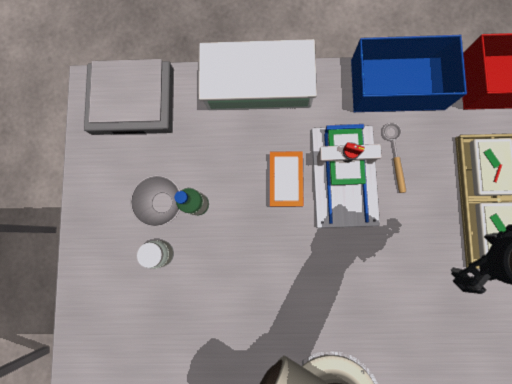

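```bash
python3 -c "
from h import *
import pickle
c,s,w=pickle.load(open('c0.pkl','rb'))
B=lambda u,v,z:back(s,(284.5+u/7.5,224.5+v/7.5),z)
a=B(313,117,.168);b=B(330,178,.166);print(a,b,np.degrees(np.arctan2(b[1]-a[1],b[0]-a[0])))
ax=np.array([.639,-.0547])
for z in(.119,.123):
  m=B(337,250,z);print(m,np.degrees(np.arctan2(*(m[:2]-ax)[::-1])),np.hypot(*(m[:2]-ax)))
B=lambda u,v,z:back(c,(294.5+u/400*120,114.5+v/400*120),z)
a=B(202,106,.168);b=B(229,113,.166);print(np.degrees(np.arctan2(b[1]-a[1],b[0]-a[0])))
"
```

```text
[ 0.63848021 -0.05393229  0.168     ] [ 0.63271012 -0.07234511  0.166     ] -107.39959863976179
[ 0.64259796 -0.07230955  0.119     ] -78.45232850592188 0.01797336069147157
[ 0.64082668 -0.07406684  0.123     ] -84.61179029676178 0.019452796872665264
-104.61869412387938
```

```bash
python3 -c "
from h import *
print(ticket.job_done())"
```

```text
the job is handed in; nothing more can be done
None
```

The dish is home against the back stop and clamped. The clutch slipped about 19–20°, roughly a twentieth of a turn, and the job is handed in at about 21.7 s with the arm clear.

- **Push:** The first pass missed because the shut fingertips sit about 20 mm higher than the stated nose length and went over the rim without touching. I backed off, went lower and pushed about 47 mm at 2–3 N. The force then rose to 11 N with no more travel, and the picture shows the rim against the blue stop.
- **Screw:** I turned it clockwise in a single grasp, about 137° of bar rotation.
  - It ran free at about 0.07 N m for the first 88°; by 102° the torque had begun to climb.
  - It went flat at about 0.20 N m with 19.5° left to turn, which is the slip I counted. The limit was 45°.
  - The bar stayed square in the jaws, so the pads did not slip on it.
- **Last checks:** After release the dish is still at the stop and the other objects look unmoved.
- **Disagreement:** The bar sprang back about 30°, more than the 19° the spring alone accounts for. The collar mark reads about −80°, which suggests the screw eased back about 10° as well. These angles came from small, coarse image crops. I did not check how firmly the dish is held now.

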